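# Stow the shut clamp, fit the open clamp on the glued slate

### The arm

A 6-joint arm with a two-finger parallel gripper is mounted at the origin on the work surface; the furniture and walls round the work are solid. World frame = base frame: x ahead of the robot, y to its left, z up, the work surface at z = 0. Lengths are in mm, angles in rad, forces in N, time in s.
With the tool pointing down it reaches from about 325 to 900 mm from the base axis. Payload 6.1 kg.
Tool frame: the origin (TCP) lies midway between the tips of the shut fingers; the grasp point (between the pads) lies 19 mm behind it; z points along the fingers, y is the line along which they close (so a half turn about z gives the same grasp; the last joint's range is limited). The gripper opens to 85 mm and grips with 20 to 120 N. Pads are 22 mm wide; open, the fingers measure 114 mm over their backs; the gripper's body (76 mm by 85 mm) begins 54 mm behind the grasp point. The pads swing forward as they close: fully open they stand 13 mm farther back than shut.
Start: joints at [1.028, 0.22, 1.526, -0, 1.395, -0.126], TCP at [253.02, 571.486, 231.3] pointing down, gripper open.
Joint ranges: [-2.98, 2.98], [-0.91, 2.08], [0.09, 2.57], [-1.24, 4.39], [0.2, 2.65], [-2.68, 2.68]. Speed limits (rad/s): [2.57, 2.57, 3.01, 3.14, 3.14, 3.14].

### API

Orientations are given as a unit quaternion [x, y, z, w].
In Python, from rig import telemetry, vision, finish_job gives the robot as it stands. The module is installed in compiled form; this text tells all that it offers.
- The arm moves only by the tool carry_out, never from a script. Its argument "deltas" is a list of rows, each an object of numbers: "x", "y", "z": the shift along the tool's x, y, z in m; "turn": the turn about the tool's z in rad; "claw": the finger opening in m, from 0 to 0.0854. In form: [{"x": .., "y": .., "z": .., "turn": .., "claw": ..}, ...]. A call has 1 to 10 rows; each row is the pose to reach, as a shift and turn from the pose commanded when the call began, along the tool's axes at that moment; what a row does not reach only later rows make up. A row lasts 1/12 s, in which the tool goes at most 41.7 mm and 7.16 degrees, less where a joint would pass 70% of its speed; a pose out of reach is approached as far as the arm can. A call with a gripper value outside its range is refused whole. The fingers move at their own pace and stop on an object; "force" is the grip in N (left out, the last holds). Time passes only in rows, so rows that repeat a pose let the fingers close. It gives the time, the measured TCP pose, the force, the opening and the grip force at its end, in the units of the state.
- telemetry.observe(): the state, without advancing time (a new reading comes with each control period).
- vision.read_camera(name): name is "side" or "top" or "wrist"; returns the picture (384x512x3 uint8, red, green, blue); there is no depth.
- vision.camera_params(name): a dict with "camera_matrix" (3x3 intrinsics, pixels), "R" (3x3) and "t" (3): a world point X has camera coordinates R X + t. Camera axes: x right, y down, z forward; pixel columns grow to the right and rows downward; lengths in mm; the calibration is good to about 2 mm. A picture is of the moment at which its call begins: read the wrist's pose just before it. camera_params takes no time and is no camera call; for the wrist camera it gives the pose at the moment of the call.
- finish_job(): hands the job in; it is judged then, once.
The state is a dict: "clock": time; "q": joint angles; "joint_vel": joint speeds; "joint_torque": joint torques, N m; "position": TCP position; "ee_rot": TCP orientation; "ft_force": force on the tool from outside, world axes, zero at the start; "wrist_torque": the same for the moment, N m; "opening": finger opening in mm; "finger_force": force on a finger pad.
Only numpy, scipy, OpenCV 4.12 (cv2) and the standard library are available. Lean on these libraries where they do the work, as an engineer would, in place of code of your own. Each camera call takes 0.05 s, during which the arm holds its last target. There are 200 camera calls.

### The job

Sort the two hand clamps by their jaws. First lay the one that is ratcheted shut flat in the blue tray, still shut, and let go of it. Then set the one whose jaws stand open flat on the bench with its open jaws either side of the free end of the slate in the wooden jig and let go of it, then take it again by the jaws and press them together until both sit against the work. Leave the loose slate offcut where it is.

Things in the scene. Friction and masses are not known exactly. Their poses are not given: they have to be found in the camera images.
- clamp_a_pivot (a point): Hinge of clamp a, half-way up: 11 mm above what the clamp lies on (z up). One of two alike black hand clamps with orange jaw pads, lying flat: 165 mm long, 22 mm thick, 45 mm wide across the hinge. Handles on +y (to 87 mm), jaws on -y. The centre of mass is 10 mm off the hinge towards the handles. A firm pinch across the hinge, along x, does not turn the jaws. Its jaw joint tells whether it is shut or open.
- clamp_a_jaw (a joint): Jaw of clamp a: 0 ratcheted shut (pads touch, handles spread 80 mm); about 0.35 rad open: 64 mm from the hinge the moving pad is then 22 mm off the fixed one, the jaws 65 mm wide over all. Stays where set; about 5 N pressing the jaws together shuts it, squeezing the handles opens it. All stiffness is in the ratchet; there is no spring.
- clamp_b_pivot (a point): Hinge of clamp b, half-way up: 11 mm above what the clamp lies on (z up). One of two alike black hand clamps with orange jaw pads, lying flat: 165 mm long, 22 mm thick, 45 mm wide across the hinge. Handles on +y (to 87 mm), jaws on -y. The centre of mass is 10 mm off the hinge towards the handles. A firm pinch across the hinge, along x, does not turn the jaws. Its jaw joint tells whether it is shut or open.
- clamp_b_jaw (a joint): Jaw of clamp b: 0 ratcheted shut (pads touch, handles spread 80 mm); about 0.35 rad open: 64 mm from the hinge the moving pad is then 22 mm off the fixed one, the jaws 65 mm wide over all. Stays where set; about 5 N pressing the jaws together shuts it, squeezing the handles opens it. All stiffness is in the ratchet; there is no spring.
- clamp_b_tip (a point): Point between the closed pads at the outer end of clamp b's jaws: on the fixed pad's inner face (x = 0), 71 mm from the hinge along -y, at the same height as the hinge.
- clamp_b: Fixed half of clamp b, same axes as the hinge point; origin on the underside, 6 mm from the hinge towards the handles. Its orange pad's inner face lies along x = 0, from 54 to 77 mm from the hinge along -y, the outside of its jaw at x = +22 mm. The moving pad meets it at x = 0 and swings to -x to open; outside of its jaw 23 mm beyond its pad face.
- clamp_a: Fixed half of clamp a, same axes as the hinge point; origin on the underside, 6 mm from the hinge towards the handles. Its orange pad's inner face lies along x = 0, from 54 to 77 mm from the hinge along -y, the outside of its jaw at x = +22 mm. The moving pad meets it at x = 0 and swings to -x to open; outside of its jaw 23 mm beyond its pad face.
- tray_floor (a point): Blue open tray for shut clamps, fixed, outside 198 x 143 mm, 26 mm high, walls and floor 4 mm thick; this point is the centre of its inner floor (4 mm above the bench), x along its long side. The clamp fits lying along x, either way round.
- work_end (a point): Free end of the work: a dark slate with a thin aluminium strip on its face, 10 mm thick together (y), on edge, from the bench to 52 mm high. Point at mid-thickness on the free end, 11 mm above the bench; x points from it into the jig, z up. The jig's base (14 mm high, 110 mm wide) begins at x = +33 mm, its cheeks (67 mm wide, to 47 mm high) at x = +37 mm.
- jig: Fixed wooden gluing jig that holds the work on edge; same axes as the work's end point, which lies at x = -40 mm of this origin. Underside on the bench.
- offcut: Loose slate offcut, 62 x 96 x 8 mm, a bystander; origin at the centre of its underside.

How it is judged (in metres and radians):
On the way, in this order (a step that is already met when the one before it is completed fails the run):
1. the shut clamp lies flat in the tray, let go (x of clamp_a_pivot in the frame of tray_floor between -0.045 and 0.045 m and y of clamp_a_pivot in the frame of tray_floor between -0.045 and 0.045 m and height (world z) of clamp_a_pivot below 0.026 m and angle between clamp_a_pivot's own z axis and vertical below 0.15 rad and angle between the y axis of clamp_a and the x axis of tray_floor, either way round below 0.6 rad and value of joint clamp_a_jaw below 0.1 rad and linear speed of clamp_a below 0.02 m/s and contact force between the fingers and clamp_a below 0.05 N), for 0.2 s.
2. the open clamp lies flat on the bench, its jaws open either side of the work's free end, and the fingers have let go of it (x of clamp_b_pivot in the frame of work_end between -0.08 and -0.02 m and y of clamp_b_tip in the frame of work_end between 0.002 and 0.028 m and angle between the y axis of clamp_b and the x axis of jig, either way round below 0.35 rad and height (world z) of clamp_b_pivot below 0.02 m and angle between clamp_b_pivot's own z axis and vertical below 0.12 rad and x of clamp_b_tip in the frame of work_end above 0.002 m and value of joint clamp_b_jaw above 0.26 rad and contact force between the fingers and clamp_b below 0.05 N and linear speed of clamp_b below 0.02 m/s), for 0.2 s.
At the end, for the whole second after the job is handed in: Shut clamp flat in the tray, jaw < 0.1 rad. Other clamp flat on the bench, within 0.35 rad of the work's direction, jaw ends past the work's free end, hinge 20 to 80 mm before it, fixed pad on the work's +y side (2 to 28 mm), jaw 0.09 to 0.225 rad (closed on the work). Both at rest (x of clamp_b_pivot in the frame of work_end between -0.08 and -0.02 m and y of clamp_b_tip in the frame of work_end between 0.002 and 0.028 m and angle between the y axis of clamp_b and the x axis of jig, either way round below 0.35 rad and height (world z) of clamp_b_pivot below 0.02 m and angle between clamp_b_pivot's own z axis and vertical below 0.12 rad and x of clamp_b_tip in the frame of work_end above 0.002 m and value of joint clamp_b_jaw between 0.09 and 0.225 rad and linear speed of each of clamp_b, clamp_a below 0.02 m/s and x of clamp_a_pivot in the frame of tray_floor between -0.045 and 0.045 m and y of clamp_a_pivot in the frame of tray_floor between -0.045 and 0.045 m and height (world z) of clamp_a_pivot below 0.026 m and angle between clamp_a_pivot's own z axis and vertical below 0.15 rad and angle between the y axis of clamp_a and the x axis of tray_floor, either way round below 0.6 rad and value of joint clamp_a_jaw below 0.1 rad); the robot touches nothing.
It fails at once if the shut clamp's jaws are opened (value of joint clamp_a_jaw above 0.15 rad).
It fails at once if the offcut is moved by more than 30 mm (distance of offcut from where it was at the start of the episode above 0.03 m).
It also fails if it takes over 67 s, if anything falls off the work surface, if the arm or the gripper's body presses on something with over 40 N, if the wrist force passes 120 N, or if a joint passes its speed limit or range.

## Working session

There is one attempt and no reset: what is moved stays moved. The work goes in short steps, Python scripts to look and compute and a tool call to move; the robot and the scene stay as the last step left them, time stands still between calls to the robot, and variables do not carry over. Pictures are saved under pics/ and viewed, at most 10 in all, crops included, and the job is handed in when it is done.

Besides the shell and the picture viewer there is one more tool, called after "Emit:" as name(argument=value, ...), one argument or row to a line, values as JSON. carry_out: Moves the arm, as the interface text tells. Its arguments: {"type":"object","properties":{"deltas":{"type":"array","items":{"type":"object","properties":{"x":{"type":"number"},"y":{"type":"number"},"z":{"type":"number"},"turn":{"type":"number"},"claw":{"type":"number"}}}},"force":{"type":"number"}},"required":["deltas"]}

```bash
mkdir -p pics; cat > h.py <<'E'
import numpy as np,cv2
from rig import telemetry,vision
def snap(n,f):
    P=vision.camera_params(n); im=vision.read_camera(n); cv2.imwrite(f'pics/{f}.png',im[:,:,::-1]); np.savez(f'pics/{f}.npz',im=im,K=P['camera_matrix'],R=P['R'],t=P['t']); return im
def ray(f,px,z):
    d=np.load(f'pics/{f}.npz'); K,R,t=d['K'],d['R'],np.ravel(d['t'])
    c=-R.T@t; v=R.T@np.linalg.inv(K)@np.array([px[0],px[1],1.]); return c+v*(z-c[2])/v[2]
E
python3 - <<'E'
from h import *
for n in('top','side'): snap(n,n+'0')
a=cv2.imread('pics/top0.png'); cv2.imwrite('pics/top0b.png',cv2.resize(a,(800,600),interpolation=cv2.INTER_CUBIC))
s=telemetry.observe(); print(s)
d=np.load('pics/top0.npz');print(-d['R'].T@np.ravel(d['t']))
E
```

```text
{'clock': 0.1, 'q': array([ 1.02793048e+00,  2.21143345e-01,  1.52751958e+00, -1.72088487e-05,
        1.39468276e+00, -1.26136402e-01]), 'joint_vel': array([-0.00112944, -0.00271802, -0.00281371, -0.0015257 ,  0.00152197,
       -0.00062464]), 'joint_torque': array([ 1.66455178e-03, -4.98240817e+01, -3.90548265e+01, -3.08199633e-04,
        5.63779904e-03, -5.90319303e-06]), 'position': array([252.72608241, 571.02406949, 230.29894428]), 'ee_rot': array([ 2.06858709e-01,  9.78370434e-01, -8.30718474e-04, -2.79759064e-04]), 'ft_force': array([ 0.13486056, -0.26481834, -0.08665814]), 'wrist_torque': array([-0.03719192,  0.00429319,  0.04534761]), 'finger_force': 0.0, 'opening': 85.4704181312989}
[ 280.49253676  198.75581976 1107.0097481 ]
```

View pics/top0b.png

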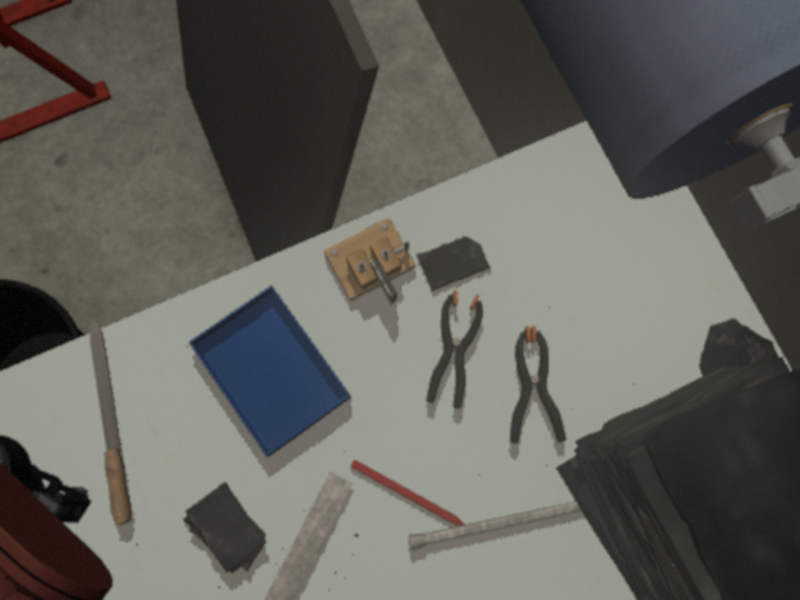

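View pics/side0.png

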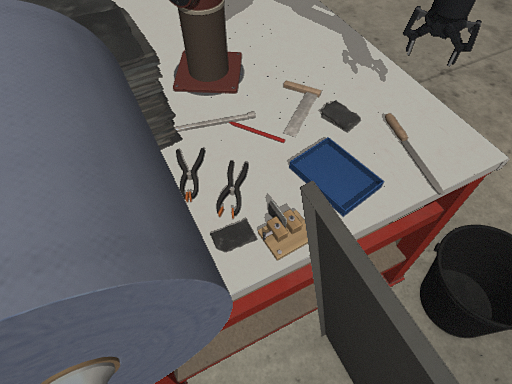

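Top view (800x600): the shut clamp's hinge is near (535,378), with pads at (531,333). The open clamp's hinge is near (457,348), with pads at (455,298) and (475,300). The tray is centred near (270,371), and the slate's free end is near (393,298). The offcut at (453,262) lies close to the open jaws, and a panel and a roll stand beyond.

```bash
python3 - <<'E'
from h import *
im=np.load('pics/top0.npz')['im']; hsv=cv2.cvtColor(im,cv2.COLOR_RGB2HSV)
def R(p,z): return np.round(ray('top0',p,z)[:2],1)
# orange pads
m=cv2.inRange(hsv,(2,150,90),(18,255,255)); n,l,s,c=cv2.connectedComponentsWithStats(m)
for i in range(1,n):
    if s[i,4]>8 and 250<c[i][0]<380: print('orange',c[i]/.64,s[i,4],R(c[i],20))
# dark clamps on bench
g=(im.max(2)<75).astype(np.uint8)
n,l,s,c=cv2.connectedComponentsWithStats(g)
for i in range(1,n):
    if s[i,4]>150 and 220<c[i][0]<370 and 140<c[i][1]<300:
        k=np.argwhere(l==i)[:,::-1].astype(np.float32); print('dark',c[i]/.64,s[i],R(c[i],15),cv2.minAreaRect(k))
b=cv2.inRange(hsv,(100,120,40),(125,255,255)); b[:170]=0; b[:,:110]=0; b[:,240:]=0
n,l,s,c=cv2.connectedComponentsWithStats(b); i=1+s[1:,4].argmax(); k=np.argwhere(l==i)[:,::-1].astype(np.float32)
r=cv2.minAreaRect(k); print('tray',r); print([R(p,26) for p in cv2.boxPoints(r)],R(r[0],26))
for nm,p,z in [('A hinge',(535,378),22),('B hinge',(457,348),22),('work end top',(393,298),52),('work in',(371,254),52),('offcut',(453,262),8),('roll',(640,190),100),('panel',(330,230),0)]:
  print(nm,R(np.array(p)*.64,z))
P=vision.camera_params('wrist');s=telemetry.observe()
from scipy.spatial.transform import Rotation as Ro
T=Ro.from_quat(s['ee_rot']).as_matrix();print(T.round(3)); print((P['R']@T).round(3),T.T@(-P['R'].T@np.ravel(P['t'])-s['position']),P['camera_matrix'])
a=im[120:300,200:370]; cv2.imwrite('pics/crop.png',cv2.resize(a[:,:,::-1],None,fx=3.3,fy=3.3,interpolation=cv2.INTER_CUBIC))
E
```

```text
dark [452.38028953 262.16244432] [268 152  45  34 898] [605.3 136.1] ((289.8103332519531, 167.27584838867188), (24.140392303466797, 39.18171691894531), 68.19859313964844)
dark [453.08807238 354.01126292] [274 189  35  72 677] [469.2 124. ] ((289.86474609375, 224.8588409423828), (25.055469512939453, 69.20082092285156), 12.528807640075684)
dark [520.4375 390.1875] [327 213  14  71 375] [427.   24.8] ((334.2879638671875, 248.10519409179688), (11.392072677612305, 70.2902603149414), 3.3664603233337402)
dark [547.60858753 391.5492374 ] [343 213  19  70 377] [428.9 -13.7] ((348.98687744140625, 248.01995849609375), (70.60804748535156, 10.974470138549805), 78.31063079833984)
tray ((170.80979919433594, 240.00039672851562), (82.34845733642578, 57.83788299560547), 55.3758430480957)
[array([439.7, 492. ]), array([524.4, 397.3]), array([383.8, 275.4]), array([303.7, 369.2])] [411.5 382.9]
A hinge [445.4   6.5]
B hinge [477.2 119.6]
work end top [533.8 217. ]
work in [594.7 254.4]
offcut [607.7 134.8]
roll [ 709.8 -109.7]
panel [641.5 322.4]
[[-0.914  0.405 -0.001]
 [ 0.405  0.914 -0.002]
 [ 0.    -0.002 -1.   ]]
[[ 0.001  1.     0.001]
 [-0.959  0.001 -0.284]
 [-0.284 -0.001  0.959]] [  72.62235153   -1.87474437 -142.48120937] [[279.76157567   0.         254.47189462]
 [  0.         279.76157567 193.15838036]
 [  0.           0.           1.        ]]
```

View pics/crop.png

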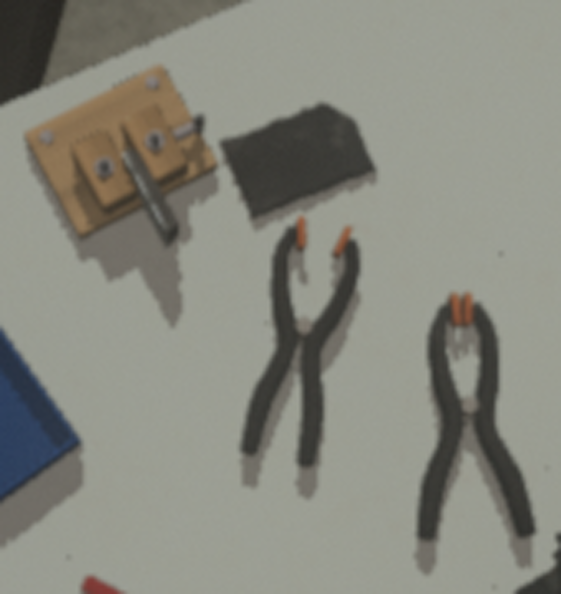

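```bash
cat >> h.py <<'E'
def tri(f1,p1,f2,p2):
    a,b=ray(f1,p1,0),ray(f1,p1,300); c,d=ray(f2,p2,0),ray(f2,p2,300)
    u,v=(b-a)/np.linalg.norm(b-a),(d-c)/np.linalg.norm(d-c)
    s=np.linalg.lstsq(np.c_[u,-v],c-a,rcond=None)[0]; A=a+s[0]*u;B=c+s[1]*v
    return np.round((A+B)/2,1),round(np.linalg.norm(A-B),1)
E
python3 - <<'E'
from h import *
q=lambda x,y:np.array([200+x/3.3,120+y/3.3])
for n,p,z in [('Apad',(462,309),18),('Ah',(469,405),22),('Ahand',(476,533),18),('Bfix',(306,232),18),('Bmov',(340,240),18),('Bh',(304,328),22),('Bhand',(279,457),18),('Wend',(172,234),52),('Win',(128,152),52)]: print(n,ray('top0',q(*p),z).round(1))
print(tri('top0',np.array([560,465])*.64,'side0',(178,140)),tri('top0',np.array([640,195])*.64,'side0',(232,290)))
print(tri('top0',np.array([375,68])*.64,'side0',(305,186)))
print('workend',tri('top0',q(172,234),'side0',(267,196)))
print('tray',[ray('top0',np.array(p)*.64,26).round(1) for p in [(272,289),(349,398),(268,455),(191,343)]])
E
```

```text
Apad [509.1  14.8  18. ]
Ah [443.5   7.   22. ]
Ahand [359.9  -3.2  18. ]
Bfix [552.3 124.7  18. ]
Bmov [549. 101.  18.]
Bh [484.6 121.   22. ]
Bhand [396.8 130.3  18. ]
Wend [533.5 215.6  52. ]
Win [587.  250.6  52. ]
(array([329. , -38.4,  16.4]), np.float64(4.8)) (array([730.5,  22.9,  94.5]), np.float64(268.4))
(array([716.3, 258.7, 347.7]), np.float64(4.4))
workend (array([532.4, 212.9,  56.5]), np.float64(5.3))
tray [array([535.9, 392.3,  26. ]), array([390.9, 264.5,  26. ]), array([302.1, 366.5,  26. ]), array([446.1, 496.1,  26. ])]
```

```bash
cat >> h.py <<'E'
from scipy.spatial.transform import Rotation as Ro
def go(p,yaw):
    s=telemetry.observe(); T=Ro.from_quat(s['ee_rot']).as_matrix(); d=T.T@(np.array(p)-s['position'])
    y=np.degrees(np.arctan2(T[1,1],T[0,1])); t=-(yaw-y+90)%180-90 if 0 else -(((yaw-y)+90)%180-90)
    print('delta mm',d.round(1),'turn',round(np.radians(t),3),'now',s['position'].round(1),'yaw',round(y,1),'open',round(s['opening'],1),'f',s['ft_force'].round(1),round(s['clock'],2),'q6',round(s['q'][5],2))
E
python3 -c "
from h import *
go((443.5,7,150),96.8)"
```

```text
delta mm [-402.8 -438.4   81. ] turn -0.535 now [252.7 571.  230.3] yaw 66.1 open 85.5 f [ 0.1 -0.3 -0.1] 0.1 q6 -0.13
```

Emit:
carry_out(
  deltas=[
    {"x": -0.4,"y": -0.438,"z": 0.0,"turn": -0.536},
    {"x": -0.4,"y": -0.438,"z": 0.0,"turn": -0.536},
    {"x": -0.4,"y": -0.438,"z": 0.0,"turn": -0.536},
    {"x": -0.4,"y": -0.438,"z": 0.0,"turn": -0.536},
    {"x": -0.4,"y": -0.438,"z": 0.0,"turn": -0.536},
    {"x": -0.4,"y": -0.438,"z": 0.0,"turn": -0.536},
    {"x": -0.4,"y": -0.438,"z": 0.0,"turn": -0.536},
    {"x": -0.4,"y": -0.438,"z": 0.0,"turn": -0.536},
    {"x": -0.4,"y": -0.438,"z": 0.0,"turn": -0.536},
    {"x": -0.4,"y": -0.438,"z": 0.0,"turn": -0.536},
  ],
)

```text
$.deltas[0]: bad value
```

```bash
python3 -c "
from h import *
go((443.5,7,150),96.8)"
```

```text
delta mm [-402.8 -438.4   81. ] turn -0.535 now [252.7 571.  230.3] yaw 66.1 open 85.5 f [ 0.1 -0.3 -0.1] 0.1 q6 -0.13
```

Emit:
carry_out(
  deltas=[
    {"x": -0.4,"y": -0.438,"z": 0.0,"turn": -0.536,"claw": 0.085},
    {"x": -0.4,"y": -0.438,"z": 0.0,"turn": -0.536,"claw": 0.085},
    {"x": -0.4,"y": -0.438,"z": 0.0,"turn": -0.536,"claw": 0.085},
    {"x": -0.4,"y": -0.438,"z": 0.0,"turn": -0.536,"claw": 0.085},
    {"x": -0.4,"y": -0.438,"z": 0.0,"turn": -0.536,"claw": 0.085},
    {"x": -0.4,"y": -0.438,"z": 0.0,"turn": -0.536,"claw": 0.085},
    {"x": -0.4,"y": -0.438,"z": 0.0,"turn": -0.536,"claw": 0.085},
    {"x": -0.4,"y": -0.438,"z": 0.0,"turn": -0.536,"claw": 0.085},
    {"x": -0.4,"y": -0.438,"z": 0.0,"turn": -0.536,"claw": 0.085},
    {"x": -0.4,"y": -0.438,"z": 0.0,"turn": -0.536,"claw": 0.085},
  ],
)

```text
clock: 0.93
position: [384.0, 178.3, 231.1]
ee_rot: [-0.06, 0.998, -0.0, 0.0]
ft_force: [1.7, -0.7, -0.1]
opening: 84.8
finger_force: 0.0
```

```bash
python3 -c "
from h import *
go((443.5,7,180),96.8)"
```

```text
delta mm [ -38.6 -177.2   51.1] turn 0.001 now [384.  178.3 231.1] yaw 96.9 open 84.8 f [ 1.7 -0.7 -0.1] 0.93 q6 -1.44
```

Emit:
carry_out(
  deltas=[
    {"x": -0.02,"y": -0.16,"z": 0.05,"turn": 0,"claw": 0.085},
    {"x": -0.02,"y": -0.16,"z": 0.05,"turn": 0,"claw": 0.085},
    {"x": -0.02,"y": -0.16,"z": 0.05,"turn": 0,"claw": 0.085},
    {"x": -0.02,"y": -0.16,"z": 0.05,"turn": 0,"claw": 0.085},
    {"x": -0.02,"y": -0.16,"z": 0.05,"turn": 0,"claw": 0.085},
    {"x": -0.02,"y": -0.16,"z": 0.05,"turn": 0,"claw": 0.085},
    {"x": -0.02,"y": -0.16,"z": 0.05,"turn": 0,"claw": 0.085},
  ],
)

```text
clock: 1.52
position: [422.8, 23.9, 181.1]
ee_rot: [-0.059, 0.998, 0.0, -0.0]
ft_force: [0.5, 0.8, 1.0]
opening: 85.3
finger_force: 0.0
```

```bash
python3 -c "
from h import *
go((443.5,7,100),96.8)
snap('wrist','w1')"
```

```text
delta mm [-18.7 -19.3  81.1] turn -0.001 now [422.8  23.9 181.1] yaw 96.7 open 85.3 f [0.5 0.8 1. ] 1.52 q6 -1.82
```

View pics/w1.png

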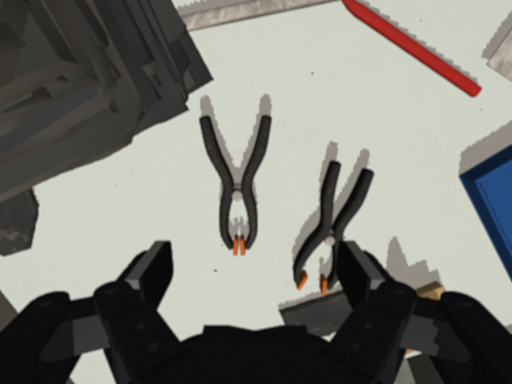

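The wrist view shows clamp A's hinge at (237,191), its pads at (239,244) and its handle tips at (206,120) and (266,120). B's hinge is at (331,240).

```bash
python3 -c "
from h import *
for p in [(237,191),(239,244),(236,120),(331,240)]: print(ray('w1',p,20).round(1))
h=ray('w1',(237,191),22)
a=ray('w1',(239,244),18)-ray('w1',(236,120),18); print(np.degrees(np.arctan2(a[1],a[0])))
go((h[0],h[1],60),96.8)"
```

```text
[438.6   4.4  20. ]
[503.9  13.4  20. ]
[361.6  -4.4  20. ]
[485.8 121.6  20. ]
7.147936999674523
delta mm [-12.6 -21.8 121.5] turn 0.001 now [422.9  24.5 181.5] yaw 96.8 open 85.1 f [0.4 0.1 0.1] 1.57 q6 -1.82
```

Emit:
carry_out(
  deltas=[
    {"x": -0.016,"y": -0.021,"z": 0.03,"turn": 0,"claw": 0.085},
    {"x": -0.016,"y": -0.021,"z": 0.07,"turn": 0,"claw": 0.085},
    {"x": -0.016,"y": -0.021,"z": 0.11,"turn": 0,"claw": 0.085},
    {"x": -0.016,"y": -0.021,"z": 0.14,"turn": 0,"claw": 0.085},
    {"x": -0.016,"y": -0.021,"z": 0.16,"turn": 0,"claw": 0.085},
    {"x": -0.016,"y": -0.021,"z": 0.17,"turn": 0,"claw": 0.085},
    {"x": -0.016,"y": -0.021,"z": 0.178,"turn": 0,"claw": 0.085},
    {"x": -0.016,"y": -0.021,"z": 0.178,"turn": 0,"claw": 0.085},
  ],
)

```text
clock: 2.23
position: [441.2, 5.9, 2.8]
ee_rot: [-0.061, 0.998, 0.0, -0.0]
ft_force: [0.5, 0.3, -0.3]
opening: 85.1
finger_force: 0.0
```

Emit:
carry_out(
  deltas=[
    {"x": 0,"y": 0,"z": 0,"turn": 0,"claw": 0.035},
    {"x": 0,"y": 0,"z": 0,"turn": 0,"claw": 0.035},
    {"x": 0,"y": 0,"z": 0,"turn": 0,"claw": 0.035},
    {"x": 0,"y": 0,"z": 0,"turn": 0,"claw": 0.035},
    {"x": 0,"y": 0,"z": 0,"turn": 0,"claw": 0.035},
    {"x": 0,"y": 0,"z": 0,"turn": 0,"claw": 0.035},
    {"x": 0,"y": 0,"z": 0,"turn": 0,"claw": 0.035},
  ],
  force=60,
)

```text
clock: 2.82
position: [442.9, 4.6, 5.1]
ee_rot: [-0.059, 0.998, -0.0, 0.001]
ft_force: [-2.4, 0.6, 8.9]
opening: 36.9
finger_force: 58.3
```

Emit:
carry_out(
  deltas=[
    {"x": 0,"y": 0,"z": -0.003,"turn": 0,"claw": 0.035},
    {"x": 0,"y": 0,"z": -0.015,"turn": 0,"claw": 0.035},
    {"x": 0,"y": 0,"z": -0.03,"turn": 0,"claw": 0.035},
    {"x": 0,"y": 0,"z": -0.03,"turn": 0,"claw": 0.035},
  ],
)

```text
clock: 3.15
position: [443.5, 4.4, 35.9]
ee_rot: [-0.059, 0.998, -0.001, 0.002]
ft_force: [0.8, -0.2, -0.6]
opening: 36.8
finger_force: 59.4
```

```bash
python3 -c "
from h import *
go((441,5.5,100),96.8)
snap('wrist','w2'); snap('top','t2'); snap('side','s2')
a=cv2.imread('pics/w2.png');b=cv2.imread('pics/s2.png')
cv2.imwrite('pics/c2.png',np.hstack([cv2.resize(a,(440,330)),cv2.resize(b[100:250,120:280],(352,330))]))"
```

```text
delta mm [  2.1   1.3 -64.1] turn 0.0 now [443.5   4.4  35.9] yaw 96.8 open 36.8 f [ 0.8 -0.2 -0.6] 3.15 q6 -1.86
```

View pics/c2.png

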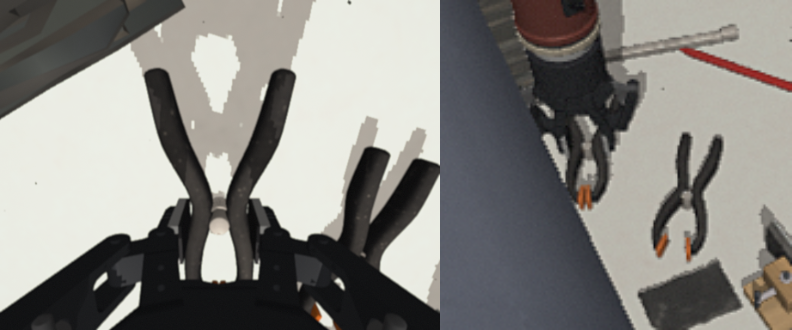

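Emit:
carry_out(
  deltas=[
    {"x": 0,"y": 0,"z": -0.04,"turn": 0,"claw": 0.035},
    {"x": 0,"y": 0.02,"z": -0.07,"turn": 0,"claw": 0.035},
    {"x": -0.002,"y": 0.05,"z": -0.09,"turn": -0.1,"claw": 0.035},
    {"x": -0.006,"y": 0.09,"z": -0.09,"turn": -0.2,"claw": 0.035},
    {"x": -0.01,"y": 0.13,"z": -0.09,"turn": -0.3,"claw": 0.035},
    {"x": -0.014,"y": 0.17,"z": -0.09,"turn": -0.4,"claw": 0.035},
    {"x": -0.018,"y": 0.21,"z": -0.09,"turn": -0.5,"claw": 0.035},
    {"x": -0.02,"y": 0.25,"z": -0.09,"turn": -0.6,"claw": 0.035},
    {"x": -0.022,"y": 0.29,"z": -0.09,"turn": -0.61,"claw": 0.035},
    {"x": -0.022,"y": 0.33,"z": -0.09,"turn": -0.61,"claw": 0.035},
  ],
)

```text
clock: 4.13
position: [423.1, 336.8, 122.0]
ee_rot: [-0.357, 0.934, -0.0, -0.001]
ft_force: [1.1, -0.5, -0.6]
opening: 36.9
finger_force: 59.9
```

```bash
python3 -c "
from h import *
go((419,380,100),131.7)"
```

```text
delta mm [-25.8  35.   22. ] turn 0.002 now [423.1 336.8 122. ] yaw 131.8 open 36.9 f [ 1.1 -0.5 -0.6] 4.13 q6 -1.77
```

Emit:
carry_out(
  deltas=[
    {"x": -0.031,"y": 0.035,"z": 0.0,"turn": 0,"claw": 0.035},
    {"x": -0.031,"y": 0.035,"z": 0.02,"turn": 0,"claw": 0.035},
    {"x": -0.031,"y": 0.035,"z": 0.04,"turn": 0,"claw": 0.035},
    {"x": -0.031,"y": 0.035,"z": 0.06,"turn": 0,"claw": 0.035},
    {"x": -0.031,"y": 0.035,"z": 0.06,"turn": 0,"claw": 0.035},
  ],
)

```text
clock: 4.55
position: [419.9, 379.7, 57.4]
ee_rot: [-0.357, 0.934, -0.001, -0.005]
ft_force: [-1.4, -0.7, -1.4]
opening: 36.6
finger_force: 59.9
```

```bash
python3 -c "
from h import *
go((423,384,10),131.7)
snap('wrist','w3')"
```

```text
delta mm [-5.6  1.1 47.3] turn 0.002 now [419.9 379.7  57.4] yaw 131.8 open 36.6 f [-1.4 -0.7 -1.4] 4.55 q6 -1.7
```

View pics/w3.png

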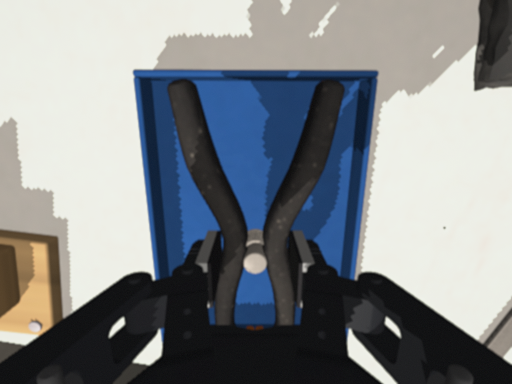

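The wrist view shows the clamp held shut above the tray and centred sideways. Its handle tips are at row 80 and the tray's rear rim is at row 76.

```bash
python3 -c "
from h import *
s=telemetry.observe()['position'][:2]
u=np.array([np.cos(np.radians(41.7)),np.sin(np.radians(41.7))])
for n,p,z in [('wall',(256,77),26),('handle',(256,81),70),('hinge',(255,250),72)]:
  print(n,((ray('w3',p,z)[:2]-s)@u).round(1))"
```

```text
wall -94.3
handle -87.5
hinge -7.3
```

Emit:
carry_out(
  deltas=[
    {"x": -0.004,"y": 0,"z": 0.02,"turn": 0,"claw": 0.035},
    {"x": -0.004,"y": 0,"z": 0.035,"turn": 0,"claw": 0.035},
    {"x": -0.004,"y": 0,"z": 0.044,"turn": 0,"claw": 0.035},
    {"x": -0.004,"y": 0,"z": 0.05,"turn": 0,"claw": 0.035},
    {"x": -0.004,"y": 0,"z": 0.05,"turn": 0,"claw": 0.035},
    {"x": -0.004,"y": 0,"z": 0.05,"turn": 0,"claw": 0.035},
  ],
)

```text
clock: 5.1
position: [427.1, 384.5, 13.9]
ee_rot: [-0.356, 0.934, 0.0, 0.0]
ft_force: [-0.2, -0.7, -0.4]
opening: 36.8
finger_force: 59.9
```

Emit:
carry_out(
  deltas=[
    {"x": 0,"y": 0,"z": 0.004,"turn": 0,"claw": 0.035},
    {"x": 0,"y": 0,"z": 0.004,"turn": 0,"claw": 0.035},
    {"x": 0,"y": 0,"z": 0.004,"turn": 0,"claw": 0.06},
    {"x": 0,"y": 0,"z": 0.004,"turn": 0,"claw": 0.06},
    {"x": 0,"y": 0,"z": 0.004,"turn": 0,"claw": 0.06},
    {"x": 0,"y": 0,"z": 0.004,"turn": 0,"claw": 0.06},
    {"x": 0,"y": 0,"z": -0.02,"turn": 0,"claw": 0.06},
    {"x": 0,"y": 0,"z": -0.06,"turn": 0,"claw": 0.06},
    {"x": 0,"y": 0,"z": -0.1,"turn": 0,"claw": 0.06},
    {"x": 0,"y": 0,"z": -0.13,"turn": 0,"claw": 0.06},
  ],
)

```text
clock: 5.93
position: [427.5, 385.0, 146.6]
ee_rot: [-0.357, 0.934, 0.0, 0.001]
ft_force: [1.4, 0.4, -0.4]
opening: 59.7
finger_force: 0.0
```

```bash
python3 -c "
from h import *
go((460,122,180),96)
snap('top','t4'); snap('wrist','w4')
a=cv2.imread('pics/w4.png');b=cv2.imread('pics/t4.png')
cv2.imwrite('pics/c4.png',np.hstack([cv2.resize(a,(360,270)),cv2.resize(b[130:310,110:370],(430,270))]))"
```

```text
delta mm [ 150.9 -217.8  -33.7] turn 0.625 now [427.5 385.  146.6] yaw 131.8 open 59.7 f [ 1.4  0.4 -0.4] 5.93 q6 -1.7
```

View pics/c4.png

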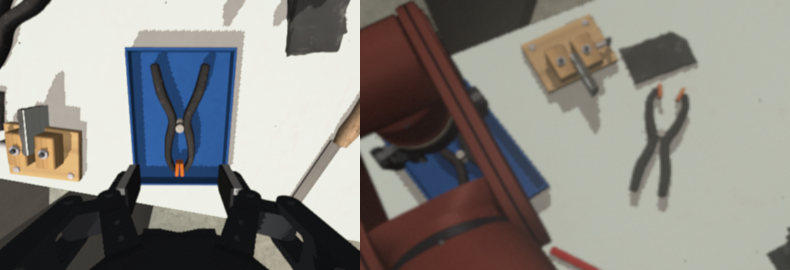

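Left, wrist view: clamp A lies flat and shut inside the tray, with its hinge at (180,127) and the jaws touching. Right, top view: B has not moved.

Emit:
carry_out(
  deltas=[
    {"x": 0.144,"y": -0.225,"z": -0.03,"turn": 0.677,"claw": 0.08},
    {"x": 0.144,"y": -0.225,"z": -0.03,"turn": 0.677,"claw": 0.08},
    {"x": 0.144,"y": -0.225,"z": -0.03,"turn": 0.677,"claw": 0.08},
    {"x": 0.144,"y": -0.225,"z": -0.03,"turn": 0.677,"claw": 0.08},
    {"x": 0.144,"y": -0.225,"z": -0.03,"turn": 0.677,"claw": 0.08},
    {"x": 0.144,"y": -0.225,"z": -0.03,"turn": 0.677,"claw": 0.08},
    {"x": 0.144,"y": -0.225,"z": -0.03,"turn": 0.677,"claw": 0.08},
    {"x": 0.144,"y": -0.225,"z": -0.03,"turn": 0.677,"claw": 0.08},
    {"x": 0.144,"y": -0.225,"z": -0.03,"turn": 0.677,"claw": 0.08},
    {"x": 0.144,"y": -0.225,"z": -0.03,"turn": 0.677,"claw": 0.08},
  ],
)

```text
clock: 6.87
position: [469.0, 121.2, 172.9]
ee_rot: [-0.026, 1.0, 0.0, -0.0]
ft_force: [-0.4, 0.2, -0.5]
opening: 80.3
finger_force: 0.0
```

```bash
python3 -c "
from h import *
go((484.5,121,3),93)
snap('wrist','w5')
a=cv2.imread('pics/w5.png');cv2.imwrite('pics/w5b.png',cv2.resize(a,(800,600),interpolation=cv2.INTER_CUBIC))"
```

```text
delta mm [-15.6  -1.1 169.9] turn -0.0 now [469.  121.2 172.9] yaw 93.0 open 80.3 f [-0.4  0.2 -0.5] 6.87 q6 -1.53
```

View pics/w5b.png

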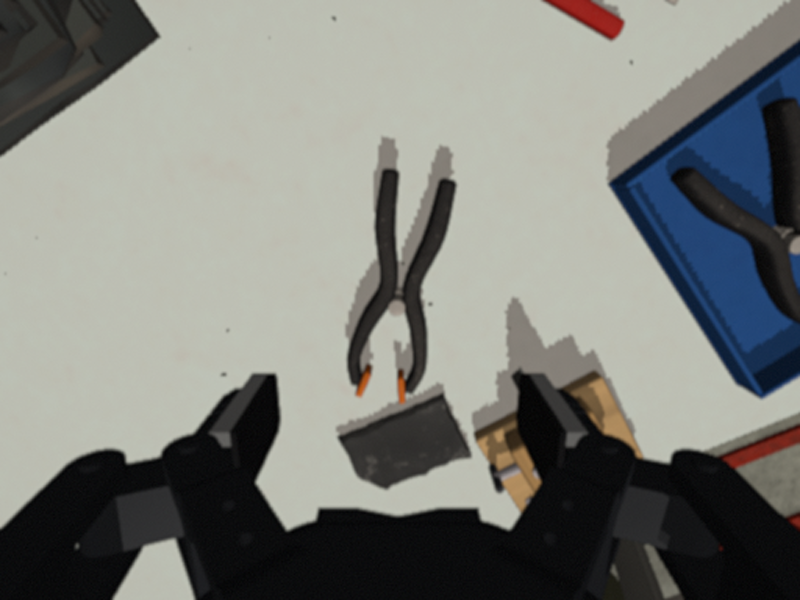

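The wrist view at 800 px shows B's hinge at (399,300), the fixed pad at (402,388) on the +y side, and the moving pad at (363,380). The handle tips are at (390,173) and (449,183).

```bash
python3 -c "
from h import *
q=lambda x,y:np.array([x,y])*.64
h=ray('w5',q(399,300),20);print(h.round(1))
a,b=ray('w5',q(400,370),18),ray('w5',q(402,402),18);print(a.round(1),b.round(1),np.degrees(np.arctan2(*(b-a)[1::-1])),np.degrees(np.arctan2(*(b-h)[1::-1])))
t1,t2=ray('w5',q(390,173),16),ray('w5',q(449,183),16)
for t in(t1,t2): print(t.round(1),np.degrees(np.arctan2(*(h-t)[1::-1])))
go((h[0]+1,h[1],3),93)"
```

```text
[481.4 121.3  20. ]
[536.1 124.9  18. ] [562.6 127.9  18. ] 6.38478986132389 4.684781295138787
[396.1 110.8  16. ] 7.01315349901183
[400.4 150.   16. ] -19.546785033522394
delta mm [-13.6  -1.2 169.8] turn 0.001 now [468.9 121.6 172.8] yaw 93.0 open 79.7 f [ 0.3  0.2 -0.6] 6.92 q6 -1.53
```

Emit:
carry_out(
  deltas=[
    {"x": -0.0145,"y": -0.001,"z": 0.03,"turn": -0.017,"claw": 0.08},
    {"x": -0.0145,"y": -0.001,"z": 0.07,"turn": -0.017,"claw": 0.08},
    {"x": -0.0145,"y": -0.001,"z": 0.11,"turn": -0.017,"claw": 0.08},
    {"x": -0.0145,"y": -0.001,"z": 0.14,"turn": -0.017,"claw": 0.08},
    {"x": -0.0145,"y": -0.001,"z": 0.158,"turn": -0.017,"claw": 0.08},
    {"x": -0.0145,"y": -0.001,"z": 0.167,"turn": -0.017,"claw": 0.08},
    {"x": -0.0145,"y": -0.001,"z": 0.167,"turn": -0.017,"claw": 0.08},
    {"x": -0.0145,"y": -0.001,"z": 0.167,"turn": -0.017,"claw": 0.08},
  ],
)

```text
clock: 7.58
position: [484.0, 121.4, 6.6]
ee_rot: [-0.035, 0.999, 0.0, -0.0]
ft_force: [0.1, -0.6, 0.9]
opening: 79.8
finger_force: 0.0
```

Emit:
carry_out(
  deltas=[
    {"x": 0,"y": 0,"z": 0,"turn": 0,"claw": 0.035},
    {"x": 0,"y": 0,"z": 0,"turn": 0,"claw": 0.035},
    {"x": 0,"y": 0,"z": 0,"turn": 0,"claw": 0.035},
    {"x": 0,"y": 0,"z": 0,"turn": 0,"claw": 0.035},
    {"x": 0,"y": 0,"z": 0,"turn": 0,"claw": 0.035},
    {"x": 0,"y": 0,"z": 0,"turn": 0,"claw": 0.035},
    {"x": 0,"y": 0,"z": 0,"turn": 0,"claw": 0.035},
  ],
  force=60,
)

```text
clock: 8.17
position: [486.1, 121.0, 8.6]
ee_rot: [-0.034, 0.999, 0.0, 0.002]
ft_force: [0.1, 1.7, 7.6]
opening: 39.6
finger_force: 55.6
```

Emit:
carry_out(
  deltas=[
    {"x": 0,"y": 0,"z": -0.005,"turn": 0,"claw": 0.035},
    {"x": 0,"y": 0,"z": -0.035,"turn": 0,"claw": 0.035},
    {"x": 0,"y": 0,"z": -0.07,"turn": 0,"claw": 0.035},
    {"x": 0,"y": 0,"z": -0.1,"turn": 0,"claw": 0.035},
    {"x": 0,"y": 0,"z": -0.1,"turn": 0,"claw": 0.035},
    {"x": 0,"y": 0,"z": -0.1,"turn": 0,"claw": 0.035},
  ],
)

```text
clock: 8.67
position: [485.8, 120.6, 109.1]
ee_rot: [-0.035, 0.999, 0.0, 0.003]
ft_force: [0.4, -0.2, -0.5]
opening: 39.6
finger_force: 56.1
```

```bash
python3 -c "
from h import *
go((484,118,100),94)
snap('wrist','w6');snap('side','s6'); snap('top','t6')
a=cv2.imread('pics/w6.png');b=cv2.imread('pics/s6.png');c=cv2.imread('pics/t6.png')
cv2.imwrite('pics/c6.png',np.vstack([np.hstack([cv2.resize(a,(400,300)),cv2.resize(b[110:260,140:340],(400,300))]),cv2.resize(c[110:260,170:370],(800,600))[:300]]))"
```

```text
delta mm [ 2.  -2.5  9.1] turn -0.001 now [485.8 120.6 109.1] yaw 94.0 open 39.6 f [ 0.4 -0.2 -0.5] 8.67 q6 -1.55
```

View pics/c6.png

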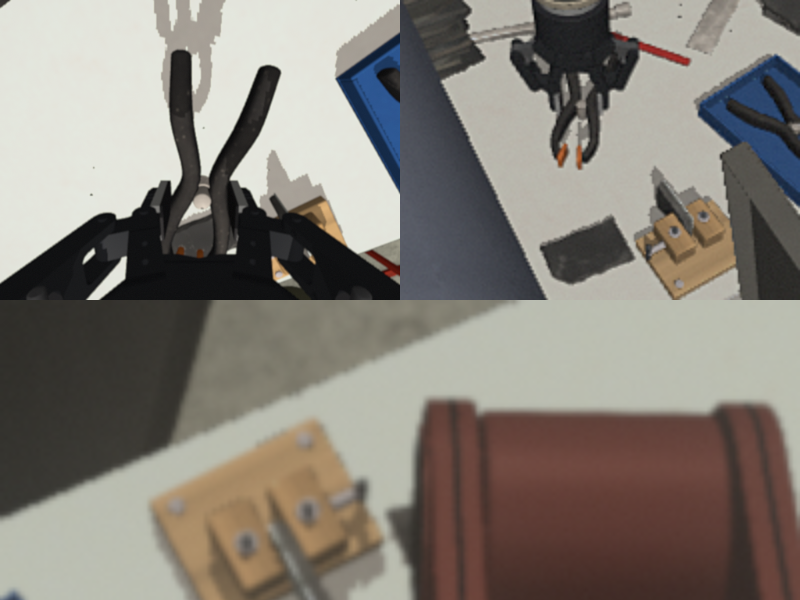

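The wrist view shows B held at the hinge, with handle tips at (181,55) and (270,72). The side view shows the pads apart at (562,155) and (580,158). The handles look wider apart than before, so I'll check whether the jaw turned.

```bash
python3 -c "
from h import *
def tips(f,dz,box):
    im=np.load(f'pics/{f}.npz')['im']; g=(im.max(2)<95).astype(np.uint8)
    x0,y0,x1,y1=box; rows=[]
    n=0
    for y in range(y0,y1,12):
        r=np.flatnonzero(np.diff(np.r_[0,g[y,x0:x1],0])); seg=[(x0+a,x0+b-1) for a,b in zip(r[::2],r[1::2]) if b-a>5]
        print(f,y,seg,[ray(f,((a+b)/2,y),14+dz)[:2].round(0).tolist() for a,b in seg])
tips('w1',0,(190,118,285,185)); tips('w2',31,(150,60,350,200)); tips('w5',0,(225,110,300,180)); tips('w6',100.5,(180,70,360,200))"
```

```text
w1 118 [(np.int64(200), np.int64(210)), (np.int64(261), np.int64(270))] [[364.0, -38.0], [356.0, 26.0]]
w1 130 [(np.int64(202), np.int64(213)), (np.int64(258), np.int64(269))] [[376.0, -34.0], [369.0, 26.0]]
w1 142 [(np.int64(204), np.int64(217)), (np.int64(255), np.int64(267))] [[388.0, -30.0], [382.0, 25.0]]
w1 154 [(np.int64(208), np.int64(221)), (np.int64(251), np.int64(263))] [[401.0, -25.0], [395.0, 22.0]]
w1 166 [(np.int64(215), np.int64(227)), (np.int64(246), np.int64(258))] [[413.0, -17.0], [409.0, 18.0]]
w1 178 [(np.int64(221), np.int64(232)), (np.int64(242), np.int64(252))] [[427.0, -9.0], [424.0, 14.0]]
w2 60 [] []
w2 72 [] []
w2 84 [(np.int64(169), np.int64(194)), (np.int64(318), np.int64(340))] [[363.0, -39.0], [355.0, 26.0]]
w2 96 [(np.int64(170), np.int64(198)), (np.int64(313), np.int64(341))] [[368.0, -38.0], [361.0, 26.0]]
w2 108 [(np.int64(172), np.int64(202)), (np.int64(310), np.int64(338))] [[373.0, -36.0], [366.0, 25.0]]
w2 120 [(np.int64(175), np.int64(205)), (np.int64(306), np.int64(336))] [[378.0, -35.0], [371.0, 25.0]]
w2 132 [(np.int64(178), np.int64(209)),
[... 1522 characters left out ...]
45)), (np.int64(320), np.int64(350))] [[417.0, 103.0], [413.0, 152.0]]
w6 130 [(np.int64(217), np.int64(245)), (np.int64(315), np.int64(346))] [[422.0, 103.0], [419.0, 151.0]]
w6 142 [(np.int64(217), np.int64(246)), (np.int64(310), np.int64(342))] [[428.0, 104.0], [425.0, 149.0]]
w6 154 [(np.int64(218), np.int64(246)), (np.int64(305), np.int64(338))] [[434.0, 104.0], [431.0, 148.0]]
w6 166 [(np.int64(221), np.int64(248)), (np.int64(299), np.int64(333))] [[440.0, 106.0], [437.0, 146.0]]
w6 178 [(np.int64(224), np.int64(250)), (np.int64(292), np.int64(326))] [[446.0, 107.0], [443.0, 144.0]]
w6 190 [(np.int64(227), np.int64(252)), (np.int64(285), np.int64(318))] [[452.0, 109.0], [450.0, 141.0]]
```

```bash
python3 -c "
from h import *
for z in(116,122): print(ray('w6',(260,256),z).round(1))
for z in(47,53): print(ray('w2',(253.7,250),z).round(1))
"
```

```text
[487.8 122.2 116. ]
[484.4 121.9 122. ]
[439.9   2.1  47. ]
[436.7   1.7  53. ]
```

```bash
python3 -c "
from h import *
def prof(f,dz,box,h,ang,step=4):
    im=np.load(f'pics/{f}.npz')['im']; g=(im.max(2)<95).astype(np.uint8); x0,y0,x1,y1=box
    u=np.array([np.cos(np.radians(ang)),np.sin(np.radians(ang))]); v=np.array([-u[1],u[0]])
    for y in range(y0,y1,step):
        r=np.flatnonzero(g[y,x0:x1]); 
        if len(r): 
            L,R=[ray(f,(x0+a,y),11+dz)[:2]-h for a in(r[0],r[-1])]; print(f,y,'along',round((L+R)@u/2,1),'left',round(L@v,1),'right',round(R@v,1))
prof('w1',0,(195,160,285,232),np.array([441,5]),6.9); prof('w5',0,(215,160,290,236),np.array([483,121]),4)"
```

```text
w1 160 along -36.1 left -29.4 right 26.8
w1 164 along -31.6 left -27.4 right 24.6
w1 168 along -27.0 left -24.2 right 22.3
w1 172 along -22.4 left -22.1 right 20.1
w1 176 along -17.7 left -20.0 right 17.8
w1 180 along -13.0 left -17.9 right 16.6
w1 184 along -8.2 left -18.0 right 15.4
w1 188 along -3.4 left -17.0 right 15.4
w1 192 along 1.4 left -18.4 right 16.5
w1 196 along 6.2 left -18.5 right 17.7
w1 200 along 11.2 left -19.9 right 18.8
w1 204 along 16.1 left -21.2 right 20.0
w1 208 along 21.1 left -21.4 right 20.0
w1 212 along 26.1 left -21.6 right 21.2
w1 216 along 31.2 left -21.8 right 21.2
w1 220 along 36.3 left -22.0 right 21.2
w1 224 along 41.5 left -22.2 right 21.2
w1 228 along 46.7 left -22.4 right 21.2
w5 160 along -35.4 left -13.7 right 27.9
w5 164 along -30.9 left -13.8 right 24.7
w5 168 along -26.5 left -14.0 right 22.5
w5 172 along -22.0 left -13.0 right 20.3
w5 176 along -17.5 left -13.1 right 18.1
w5 180 along -12.9 left -13.3 right 15.8
w5 184 along -8.3 left -15.6 right 14.7
w5 188 along -3.7 left -18.0 right 14.7
w5 192 along 1.0 left -21.6 right 15.8
w5 196 along 5.7 left -24.0 right 16.9
w5 200 along 10.5 left -26.5 right 16.9
w5 204 along 15.3 left -30.1 right 18.1
w5 208 along 20.1 left -31.5 right 18.1
w5 212 along 25.0 left -34.0 right 19.2
w5 216 along 30.0 left -35.4 right 19.2
w5 220 along 34.9 left -36.8 right 19.2
w5 224 along 40.0 left -38.2 right 19.2
w5 228 along 45.0 left -38.5 right 19.2
w5 232 along 50.1 left -38.7 right 18.0
```

Emit:
carry_out(
  deltas=[
    {"x": 0,"y": 0,"z": 0.04,"turn": 0,"claw": 0.035},
    {"x": 0,"y": 0,"z": 0.07,"turn": 0,"claw": 0.035},
    {"x": 0,"y": 0,"z": 0.09,"turn": 0,"claw": 0.035},
    {"x": 0,"y": 0,"z": 0.099,"turn": 0,"claw": 0.035},
    {"x": 0,"y": 0,"z": 0.099,"turn": 0,"claw": 0.035},
    {"x": 0,"y": 0,"z": 0.099,"turn": 0,"claw": 0.075},
    {"x": 0,"y": 0,"z": 0.099,"turn": 0,"claw": 0.075},
    {"x": 0,"y": 0,"z": 0.099,"turn": 0,"claw": 0.075},
    {"x": 0,"y": 0,"z": 0.08,"turn": 0,"claw": 0.08},
    {"x": 0,"y": 0,"z": 0.04,"turn": 0,"claw": 0.08},
  ],
)

```text
clock: 9.65
position: [479.2, 120.0, 62.1]
ee_rot: [-0.034, 0.999, -0.0, -0.005]
ft_force: [0.3, -0.7, 0.4]
opening: 80.2
finger_force: 0.0
```

Emit:
carry_out(
  deltas=[
    {"x": 0.037,"y": 0.006,"z": 0.0,"turn": 0,"claw": 0.08},
    {"x": 0.074,"y": 0.012,"z": 0.0,"turn": 0,"claw": 0.08},
    {"x": 0.074,"y": 0.012,"z": 0.03,"turn": 0,"claw": 0.08},
    {"x": 0.074,"y": 0.012,"z": 0.05,"turn": 0,"claw": 0.08},
    {"x": 0.074,"y": 0.012,"z": 0.058,"turn": 0,"claw": 0.08},
    {"x": 0.074,"y": 0.012,"z": 0.058,"turn": 0,"claw": 0.08},
    {"x": 0.074,"y": 0.012,"z": 0.058,"turn": 0,"claw": 0.065},
    {"x": 0.074,"y": 0.012,"z": 0.058,"turn": 0,"claw": 0.06},
    {"x": 0.074,"y": 0.012,"z": 0.058,"turn": 0,"claw": 0.056},
    {"x": 0.074,"y": 0.012,"z": 0.058,"turn": 0,"claw": 0.056},
  ],
)

```text
clock: 10.48
position: [411.4, 125.8, 14.2]
ee_rot: [-0.035, 0.999, -0.002, -0.001]
ft_force: [-27.1, -10.0, 70.3]
opening: 56.0
finger_force: 36.1
```

Emit:
carry_out(
  deltas=[
    {"x": 0,"y": 0,"z": -0.02,"turn": 0,"claw": 0.07},
    {"x": 0,"y": 0,"z": -0.06,"turn": 0,"claw": 0.08},
    {"x": 0,"y": 0,"z": -0.1,"turn": 0,"claw": 0.08},
    {"x": 0.02,"y": 0,"z": -0.14,"turn": 0,"claw": 0.08},
    {"x": 0.04,"y": 0,"z": -0.16,"turn": 0,"claw": 0.08},
    {"x": 0.04,"y": 0,"z": -0.16,"turn": 0,"claw": 0.08},
  ],
)

```text
clock: 10.98
position: [370.8, 125.0, 174.3]
ee_rot: [-0.035, 0.999, 0.0, 0.004]
ft_force: [1.0, -0.0, 0.3]
opening: 80.0
finger_force: 0.0
```

```bash
cat >> h.py <<'E'
def clampmask(f,z,box,step=8):
    im=np.load(f'pics/{f}.npz')['im']; g=(im.max(2)<95).astype(np.uint8); x0,y0,x1,y1=box
    for y in range(y0,y1,step):
        r=np.flatnonzero(np.diff(np.r_[0,g[y,x0:x1],0])); seg=[(int(x0+a),int(x0+b-1)) for a,b in zip(r[::2],r[1::2]) if b-a>4]
        print(y,seg,[[ray(f,(e,y),z)[:2].round(0).astype(int).tolist() for e in s] for s in seg])
    h=cv2.cvtColor(im,cv2.COLOR_RGB2HSV); m=cv2.inRange(h,(3,130,60),(20,255,255)); n,l,s,c=cv2.connectedComponentsWithStats(m)
    for i in range(1,n):
        if s[i,4]>15: print('or',c[i].round(1),s[i].tolist(),ray(f,c[i],16).round(1))
E
python3 -c "
from h import *
go((484,118,100),94)
snap('top','t7');snap('wrist','w7')
clampmask('t7',16,(260,170,330,262),7); print(); clampmask('w7',11,(150,20,400,290),14)"
```

```text
delta mm [-111.8  -14.9   75.3] turn -0.0 now [370.8 125.  174.3] yaw 94.0 open 80.0 f [ 1.  -0.   0.3] 10.98 q6 -1.52
170 [(270, 312)] [[[595, 180], [605, 84]]]
177 [(273, 299)] [[[579, 172], [585, 113]]]
184 [(276, 281)] [[[564, 164], [565, 152]]]
191 [] []
198 [(297, 301)] [[[536, 114], [537, 105]]]
205 [(279, 283)] [[[516, 153], [517, 144]]]
212 [(266, 329)] [[[497, 180], [511, 39]]]
219 [(265, 269), (281, 326)] [[[481, 181], [481, 172]], [[484, 145], [494, 45]]]
226 [(264, 268)] [[[465, 182], [465, 173]]]
233 [(265, 269), (282, 287), (293, 307), (309, 329)] [[[449, 178], [450, 169]], [[453, 141], [454, 129]], [[455, 116], [458, 85]], [[459, 81], [463, 36]]]
240 [(265, 269), (282, 329)] [[[433, 177], [434, 168]], [[437, 139], [448, 35]]]
247 [(265, 270), (283, 329)] [[[418, 175], [419, 164]], [[422, 136], [432, 34]]]
254 [(260, 270), (283, 329)] [[[401, 185], [404, 163]], [[407, 134], [417, 33]]]
261 [(260, 270), (283, 329)] [[[386, 183], [388, 162]], [[391, 133], [401, 32]]]
or [15.7  5.8] [0, 0, 44, 21, 330] [952.5 844.5  16. ]
or [26.5 33. ] [7, 18, 38, 29, 93] [881.8 803.   1
[... 816 characters left out ...]
5]], [[452, 132], [450, 147]], [[445, 223], [444, 244]]]
258 [(150, 177), (236, 247), (252, 263), (332, 370)] [[[479, 3], [477, 36]], [[472, 108], [471, 121]], [[471, 127], [470, 141]], [[464, 224], [461, 270]]]
272 [(150, 178), (233, 244), (253, 265), (331, 381)] [[[499, 3], [497, 37]], [[492, 105], [491, 119]], [[490, 130], [489, 145]], [[483, 226], [479, 288]]]
286 [(150, 172), (229, 238), (258, 267), (337, 399)] [[[519, 2], [517, 30]], [[512, 101], [511, 112]], [[510, 137], [509, 149]], [[503, 237], [497, 314]]]
or [498.7 281. ] [487, 271, 23, 21, 251] [478.3 431.6  16. ]
or [240.4 315. ] [238, 304, 5, 21, 65] [550.7 117.8  16. ]
or [254.2 316.8] [252, 305, 6, 22, 83] [552.3 135.7  16. ]
```

Emit:
carry_out(
  deltas=[
    {"x": -0.039,"y": -0.006,"z": 0.03,"turn": 0,"claw": 0.076},
    {"x": -0.039,"y": -0.006,"z": 0.07,"turn": 0,"claw": 0.076},
    {"x": -0.039,"y": -0.006,"z": 0.11,"turn": 0,"claw": 0.076},
    {"x": -0.039,"y": -0.006,"z": 0.14,"turn": 0,"claw": 0.076},
    {"x": -0.039,"y": -0.006,"z": 0.16,"turn": 0,"claw": 0.076},
    {"x": -0.039,"y": -0.006,"z": 0.17,"turn": 0,"claw": 0.076},
    {"x": -0.039,"y": -0.006,"z": 0.176,"turn": 0,"claw": 0.076},
    {"x": -0.039,"y": -0.006,"z": 0.176,"turn": 0,"claw": 0.076},
    {"x": -0.039,"y": -0.006,"z": 0.176,"turn": 0,"claw": 0.076},
  ],
)

```text
clock: 11.83
position: [409.2, 121.3, -7.7]
ee_rot: [-0.035, 0.999, -0.0, -0.0]
ft_force: [-0.0, -0.5, -0.4]
opening: 76.2
finger_force: 0.0
```

Emit:
carry_out(
  deltas=[
    {"x": 0,"y": 0,"z": 0,"turn": 0,"claw": 0.066},
    {"x": 0,"y": 0,"z": 0,"turn": 0,"claw": 0.062},
    {"x": 0,"y": 0,"z": 0,"turn": 0,"claw": 0.059},
    {"x": 0,"y": 0,"z": 0,"turn": 0,"claw": 0.056},
    {"x": 0,"y": 0,"z": 0,"turn": 0,"claw": 0.054},
  ],
  force=40,
)

```text
clock: 12.25
position: [412.1, 121.7, -4.0]
ee_rot: [-0.035, 0.999, 0.0, 0.003]
ft_force: [-8.1, -1.3, 29.7]
opening: 54.6
finger_force: 18.3
```

Emit:
carry_out(
  deltas=[
    {"x": 0,"y": 0,"z": -0.004,"turn": 0,"claw": 0.054},
    {"x": 0,"y": 0,"z": -0.006,"turn": 0,"claw": 0.052},
    {"x": 0,"y": 0,"z": -0.006,"turn": 0,"claw": 0.051},
    {"x": 0,"y": 0,"z": -0.006,"turn": 0,"claw": 0.051},
    {"x": 0,"y": 0,"z": -0.006,"turn": 0,"claw": 0.051},
  ],
)

```text
clock: 12.67
position: [408.6, 121.3, -1.9]
ee_rot: [-0.035, 0.999, -0.0, -0.0]
ft_force: [-0.4, 0.9, -0.1]
opening: 50.8
finger_force: 3.6
```

Emit:
carry_out(
  deltas=[
    {"x": 0,"y": 0,"z": 0,"turn": 0,"claw": 0.06},
    {"x": 0,"y": 0,"z": 0,"turn": 0,"claw": 0.066},
    {"x": 0,"y": 0,"z": 0,"turn": 0,"claw": 0.066},
    {"x": 0,"y": 0,"z": -0.04,"turn": 0,"claw": 0.07},
    {"x": 0,"y": 0,"z": -0.08,"turn": 0,"claw": 0.07},
    {"x": 0,"y": 0,"z": -0.12,"turn": 0,"claw": 0.07},
    {"x": 0.02,"y": 0,"z": -0.16,"turn": 0,"claw": 0.07},
    {"x": 0.02,"y": 0,"z": -0.17,"turn": 0,"claw": 0.07},
    {"x": 0.02,"y": 0,"z": -0.17,"turn": 0,"claw": 0.07},
  ],
)

```text
clock: 13.42
position: [391.1, 120.3, 172.9]
ee_rot: [-0.035, 0.999, 0.0, 0.004]
ft_force: [0.6, 0.4, 0.9]
opening: 70.3
finger_force: 0.0
```

```bash
python3 -c "
from h import *
go((484,118,100),94)
snap('wrist','w8')
clampmask('w8',11,(180,150,310,300),10)"
```

```text
delta mm [-91.9  -8.7  73.7] turn -0.0 now [391.1 120.3 172.9] yaw 94.0 open 70.3 f [0.6 0.4 0.9] 13.42 q6 -1.54
150 [] []
160 [] []
170 [] []
180 [] []
190 [(232, 242), (267, 277)] [[[407, 94], [406, 106]], [[404, 134], [404, 145]]]
200 [(232, 243), (266, 276)] [[[419, 95], [418, 107]], [[416, 134], [416, 145]]]
210 [(233, 244), (264, 276)] [[[431, 97], [430, 109]], [[429, 132], [428, 146]]]
220 [(234, 246), (262, 274)] [[[443, 98], [442, 112]], [[441, 131], [440, 145]]]
230 [(238, 249), (259, 270)] [[[456, 104], [455, 117]], [[454, 128], [453, 141]]]
240 [(180, 187), (240, 251), (256, 267)] [[[474, 35], [473, 44]], [[469, 107], [468, 120]], [[467, 126], [466, 139]]]
250 [(180, 188), (240, 251), (254, 267)] [[[487, 35], [486, 45]], [[482, 108], [481, 121]], [[481, 124], [480, 140]]]
260 [(180, 189), (235, 247), (259, 271)] [[[501, 35], [500, 46]], [[496, 102], [495, 117]], [[494, 131], [493, 146]]]
270 [(180, 188), (232, 242), (264, 273)] [[[515, 35], [514, 45]], [[510, 99], [509, 112]], [[508, 139], [507, 150]]]
280 [(180, 185), (231, 239), (267, 275)] [[[529, 35], [529, 41]], [[525, 99], [524, 109]], [[522, 144], [521, 154]]]
290 [(230, 238), (268, 275)] [[[539, 98], [539, 108]], [[536, 146], [535, 155]]]
or [505.1 265.2] [495, 255, 17, 22, 213] [477.2 428.9  16. ]
or [241.7 301.2] [239, 291, 6, 21, 74] [551.3 113.7  16. ]
or [263.9 303.3] [261, 291, 7, 22, 92] [552.4 142.   16. ]
or [508.5 343.1] [504, 339, 8, 10, 49] [592.2 472.5  16. ]
```

Emit:
carry_out(
  deltas=[
    {"x": -0.04,"y": -0.001,"z": 0.0,"turn": -0.1,"claw": 0.076},
    {"x": -0.08,"y": -0.002,"z": 0.02,"turn": -0.131,"claw": 0.076},
    {"x": -0.0885,"y": -0.0025,"z": 0.06,"turn": -0.131,"claw": 0.076},
    {"x": -0.0885,"y": -0.0025,"z": 0.1,"turn": -0.131,"claw": 0.076},
    {"x": -0.0885,"y": -0.0025,"z": 0.13,"turn": -0.131,"claw": 0.076},
    {"x": -0.0885,"y": -0.0025,"z": 0.15,"turn": -0.131,"claw": 0.076},
    {"x": -0.0885,"y": -0.0025,"z": 0.16,"turn": -0.131,"claw": 0.076},
    {"x": -0.0885,"y": -0.0025,"z": 0.166,"turn": -0.131,"claw": 0.076},
    {"x": -0.0885,"y": -0.0025,"z": 0.166,"turn": -0.131,"claw": 0.076},
  ],
)

```text
clock: 14.22
position: [475.8, 123.4, 0.5]
ee_rot: [-0.1, 0.995, 0.0, -0.002]
ft_force: [-0.4, 0.4, 0.2]
opening: 76.3
finger_force: 0.0
```

Emit:
carry_out(
  deltas=[
    {"x": 0,"y": 0,"z": 0,"turn": 0,"claw": 0.065},
    {"x": 0,"y": 0,"z": 0,"turn": 0,"claw": 0.055},
    {"x": 0,"y": 0,"z": 0,"turn": 0,"claw": 0.05},
    {"x": 0,"y": 0,"z": 0,"turn": 0,"claw": 0.045},
    {"x": 0,"y": 0,"z": 0,"turn": 0,"claw": 0.04},
    {"x": 0,"y": 0,"z": 0,"turn": 0,"claw": 0.036},
    {"x": 0,"y": 0,"z": 0,"turn": 0,"claw": 0.033},
    {"x": 0,"y": 0,"z": 0,"turn": 0,"claw": 0.03},
    {"x": 0,"y": 0,"z": 0,"turn": 0,"claw": 0.03},
  ],
  force=20,
)

```text
clock: 14.97
position: [478.0, 123.7, 3.4]
ee_rot: [-0.1, 0.995, 0.0, 0.001]
ft_force: [-1.2, -1.1, 6.7]
opening: 36.4
finger_force: 17.5
```

Emit:
carry_out(
  deltas=[
    {"x": 0,"y": 0,"z": -0.005,"turn": 0,"claw": 0.03},
    {"x": 0,"y": 0,"z": -0.03,"turn": 0,"claw": 0.03},
    {"x": 0,"y": 0,"z": -0.06,"turn": 0,"claw": 0.03},
    {"x": 0,"y": 0,"z": -0.09,"turn": 0,"claw": 0.03},
    {"x": 0,"y": 0,"z": -0.1,"turn": 0,"claw": 0.03},
    {"x": 0,"y": 0,"z": -0.1,"turn": 0,"claw": 0.03},
  ],
)

```text
clock: 15.47
position: [479.7, 123.8, 105.6]
ee_rot: [-0.1, 0.995, -0.0, 0.003]
ft_force: [0.8, 0.2, -1.1]
opening: 36.1
finger_force: 18.4
```

```bash
python3 -c "
from h import *
go((484,118,100),94)
snap('wrist','w9');snap('side','s9');z=telemetry.observe()['position'][2]
clampmask('w9',z+8,(190,60,330,260),14); clampmask('s9',16,(0,0,2,2))"
```

```text
delta mm [-3.  -6.6  5.7] turn 0.131 now [479.7 123.8 105.6] yaw 101.5 open 36.1 f [ 0.8  0.2 -1.1] 15.47 q6 -1.68
60 [] []
74 [] []
88 [] []
102 [(200, 225), (289, 313)] [[[409, 82], [407, 93]], [[401, 123], [398, 134]]]
116 [(200, 227), (286, 313)] [[[415, 83], [413, 96]], [[407, 123], [405, 136]]]
130 [(201, 228), (285, 312)] [[[422, 84], [419, 97]], [[414, 124], [411, 137]]]
144 [(202, 229), (283, 311)] [[[428, 86], [426, 99]], [[420, 125], [418, 138]]]
158 [(202, 231), (281, 310)] [[[435, 87], [432, 101]], [[427, 125], [424, 139]]]
172 [(204, 233), (279, 309)] [[[442, 89], [439, 103]], [[434, 126], [431, 141]]]
186 [(206, 236), (276, 306)] [[[449, 91], [446, 106]], [[442, 126], [439, 141]]]
200 [(211, 240), (271, 301)] [[[456, 95], [453, 109]], [[450, 125], [447, 140]]]
214 [(216, 244), (267, 296)] [[[463, 98], [460, 113]], [[458, 125], [455, 140]]]
228 [(222, 247), (263, 290)] [[[470, 103], [468, 116]], [[466, 124], [463, 138]]]
242 [(196, 221), (226, 250), (261, 285), (287, 313)] [[[481, 90], [479, 104]], [[478, 106], [475, 119]], [[474, 125], [472, 138]], [[471, 139], [469, 1
[... 1188 characters left out ...]
83.2  76.5] [180, 74, 8, 6, 16] [ 51.3 -72.8  16. ]
or [176.6  80.4] [174, 76, 7, 10, 25] [ 72.1 -90.7  16. ]
or [192.4  80.9] [188, 77, 9, 9, 18] [ 71.9 -40.2  16. ]
or [222.3  81.4] [218, 77, 11, 11, 28] [69.2 54.6 16. ]
or [182.   88.2] [173, 84, 22, 8, 50] [108.7 -67.1  16. ]
or [238.4 101.5] [235, 99, 7, 6, 19] [161.1 113.   16. ]
or [415.1 230.2] [357, 178, 126, 109, 2262] [583.  555.9  16. ]
or [241.7 188.3] [240, 183, 5, 11, 31] [484.1 146.5  16. ]
or [228.2 189.6] [227, 184, 3, 12, 27] [489.7 113.2  16. ]
or [356.7 191. ] [352, 186, 10, 11, 57] [477.6 433.1  16. ]
or [269.6 294.7] [220, 263, 94, 69, 1204] [752.4 223.8  16. ]
or [165.2 380.6] [155, 376, 21, 8, 68] [920.5  39.5  16. ]
```

```bash
python3 -c "
from h import *
f,m=ray('s9',(241.7,188.3),113),ray('s9',(228.2,189.6),113); print(f.round(1),m.round(1))
# hinge from wrist: pin
im=np.load('pics/w9.npz')['im']; sub=im[215:300,236:285]; g=(sub.min(2)>120).astype(np.uint8)
n,l,s,c=cv2.connectedComponentsWithStats(g)
for i in range(1,n):
  if s[i,4]>20: print(c[i]+[236,215],s[i],ray('w9',c[i]+[236,215],122).round(1))
P=np.load('pics/s9.npz');print((-P['R'].T@np.ravel(P['t'])).round(0))
# calibrate: same side-view of B on the bench at w5 time not needed; check s0 pads
im=np.load('pics/side0.npz')['im'];h=cv2.cvtColor(im,cv2.COLOR_RGB2HSV); k=cv2.inRange(h,(3,130,60),(20,255,255)); n,l,s,c=cv2.connectedComponentsWithStats(k)
for i in range(1,n):
  if 170<c[i][0]<245 and 180<c[i][1]<225: print(c[i],s[i,4],ray('side0',c[i],13).round(1))
"
```

```text
[554.4 154.5 113. ] [559.3 125.6 113. ]
[255.32754881 229.01301518] [ 10   0  20  35 461] [461.9 119.3 122. ]
[254.93975904 284.68373494] [  8  61  23  19 332] [492.8 125.4 122. ]
[1018.  207.  751.]
[187.89130435 196.15217391] 46 [512.6  15.3  13. ]
[220.13333333 211.13333333] 30 [552.1  99.5  13. ]
[232.47368421 212.73684211] 19 [555.1 129.4  13. ]
```

```bash
python3 -c "
from h import *
q=lambda x,y:np.array([200+x/3.3,120+y/3.3])
c=[ray('top0',q(*p),14)[:2] for p in [(27,135),(160,67),(217,165),(82,235)]]
for p in c: print(p.round(1))
a=lambda d:np.degrees(np.arctan2(d[1],d[0])).round(1)
print('y dir',a(c[0]-c[1]),a(c[3]-c[2]),'x dir',a(c[0]-c[3]),a(c[1]-c[2]))
fm=(c[2]+c[3])/2; print('front mid',fm)
psi=np.radians(32.5);print('end est', fm-33*np.array([np.cos(psi),np.sin(psi)]))
im=np.load('pics/top0.npz')['im']; x0,y0=[int(v) for v in q(120,145)];
cv2.imwrite('pics/work.png',np.hstack([cv2.resize(im[150:205,215:275][:,:,::-1],None,fx=6.6,fy=6.6,interpolation=cv2.INTER_CUBIC),cv2.resize(np.load('pics/side0.npz')['im'][185:240,250:310][:,:,::-1],None,fx=6.6,fy=6.6,interpolation=cv2.INTER_CUBIC)]))"
```

```text
[603.3 323.9]
[662.3 236.5]
[594.9 189.9]
[535.7 277.8]
y dir 124.0 123.9 x dir 34.3 34.6
front mid [565.30191101 233.86157634]
end est [537.4699933  216.13068927]
```

View pics/work.png

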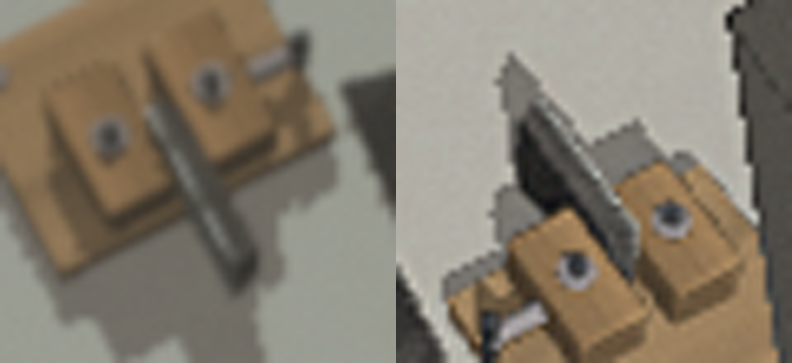

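The crop shows the slate's top end near (250,262) in the left half and its outer corner near (139,95) in the right half. The pictures are used up, so from here I measure numerically.

```bash
cat >> h.py <<'E'
def fr(a): a=np.radians(a); return np.array([np.cos(a),np.sin(a)]),np.array([-np.sin(a),np.cos(a)])
E
python3 -c "
from h import *
print(ray('top0',(215+250/6.6,150+262/6.6),52).round(1),ray('side0',(250+139/6.6,185+95/6.6),52).round(1))
E=np.array([536.,215.]); x,y=fr(34.2); h=E-50*x+11*y; u,v=fr(25.2); t=h-7.6*u-2*v
print('hinge',h,'tcp',t); go((t[0],t[1],75),115.2)"
```

```text
[536.4 214.2  52. ] [538.5 220.   52. ]
hinge [488.46305413 195.99371742] tcp [482.43792711 190.9481407 ]
delta mm [-19.   64.9  26.7] turn -0.24 now [476.7 123.5 101.7] yaw 101.5 open 35.5 f [-0.1 -0.7 -2.2] 15.57 q6 -1.68
```

Emit:
carry_out(
  deltas=[
    {"x": -0.006,"y": 0.02,"z": 0.0,"turn": -0.08,"claw": 0.03},
    {"x": -0.012,"y": 0.045,"z": 0.01,"turn": -0.16,"claw": 0.03},
    {"x": -0.019,"y": 0.065,"z": 0.02,"turn": -0.24,"claw": 0.03},
    {"x": -0.019,"y": 0.065,"z": 0.025,"turn": -0.24,"claw": 0.03},
    {"x": -0.019,"y": 0.065,"z": 0.025,"turn": -0.24,"claw": 0.03},
    {"x": -0.019,"y": 0.065,"z": 0.025,"turn": -0.24,"claw": 0.03},
  ],
)

```text
clock: 16.07
position: [481.0, 190.3, 75.1]
ee_rot: [-0.218, 0.976, -0.0, -0.002]
ft_force: [0.4, -0.0, -0.7]
opening: 35.8
finger_force: 18.9
```

```bash
cat >> h.py <<'E'
def orange(f,z,lo=170,hi=330,y0=150,y1=260):
    im=np.load(f'pics/{f}.npz')['im']; h=cv2.cvtColor(im,cv2.COLOR_RGB2HSV); k=cv2.inRange(h,(3,165,60),(16,255,255)); n,l,s,c=cv2.connectedComponentsWithStats(k)
    for i in range(1,n):
        if s[i,4]>8 and lo<c[i][0]<hi and y0<c[i][1]<y1: print(f,c[i].round(1),s[i].tolist(),ray(f,c[i],z).round(1))
E
python3 -c "
from h import *
go((482.4,191,75),115.2)
z=telemetry.observe()['position'][2]-3.4+22
snap('side','s10');snap('top','t10');snap('wrist','w10')
orange('side0',22);orange('s9',120.6);orange('s10',z);orange('t10',z)
clampmask('w10',z-11,(190,90,330,260),20)" | grep -v '^or'
```

```text
delta mm [-1.5  0.   0.1] turn -0.0 now [481.  190.3  75.1] yaw 115.2 open 35.8 f [ 0.4 -0.  -0.7] 16.07 q6 -1.79
side0 [187.8 196. ] [185, 192, 7, 10, 39] [518.2  17.3  22. ]
side0 [220.2 211.2] [218, 207, 5, 9, 24] [558.  101.1  22. ]
side0 [232.3 212.7] [232, 208, 2, 10, 15] [560.6 130.   22. ]
s9 [241.6 188.6] [240, 183, 5, 11, 27] [560.7 155.  120.6]
s9 [228.3 189.8] [227, 185, 3, 11, 21] [565.3 126.9 120.6]
s10 [279.1 194.7] [276, 191, 7, 9, 34] [553.6 236.6  93.7]
s10 [267.8 199.2] [266, 194, 4, 11, 24] [567.1 212.1  93.7]
90 [] []
110 [(200, 226), (287, 314)] [[[427, 135], [421, 146]], [[409, 172], [404, 183]]]
130 [(201, 228), (285, 312)] [[[435, 139], [429, 150]], [[418, 175], [412, 187]]]
150 [(202, 230), (283, 311)] [[[443, 143], [438, 155]], [[427, 178], [421, 191]]]
170 [(204, 233), (279, 309)] [[[452, 147], [446, 160]], [[436, 181], [430, 194]]]
190 [(208, 237), (274, 305)] [[[461, 153], [455, 166]], [[447, 183], [440, 197]]]
210 [(214, 243), (268, 297)] [[[470, 160], [463, 174]], [[458, 185], [451, 199]]]
230 [(222, 248), (262, 289)] [[[478, 168], [472, 181]], [[469, 187], [463, 200]]]
250 [(191, 221), (228, 251), (259, 283), (288, 318)] [[[496, 158], [489, 172]], [[487, 176], [482, 187]], [[480, 191], [475, 203]], [[474, 205], [467, 220]]]
```

```bash
python3 -c "
from h import *
E=np.array([537.5,214.7]);x,y=fr(34.2)
for f,z in [('s10',84.7),('s9',115.2)]:
  P={'s10':[(279.1,194.7),(267.8,199.2)],'s9':[(241.7,188.4),(228.25,189.7)]}[f]
  F,M=[ray(f,p,z)[:2] for p in P]; 
  # each pad -> hinge with axis
  ax={'s10':35.2,'s9':21.5}[f]; u,v=fr(ax)
  hF=F-72.5*u-2.5*v; hM=M-67.2*u+27*v; print(f,F.round(1),M.round(1),'hinge',hF.round(1),hM.round(1))
  if f=='s10': 
    for n,p in(('F',F),('M',M),('h',(hF+hM)/2)): d=p-E; print(n,(d@x).round(1),(d@y).round(1))
  s={'s10':np.array([481,190.3]),'s9':np.array([478.2,123.6])}[f]; tu,tv=fr(ax-9.7); d=(hF+hM)/2-s; print('rel tool',d@tu,d@tv)
"
```

```text
s10 [547.2 237.1] [560.7 212.2] hinge [489.4 193.2] [490.2 195.5]
F 20.6 13.0
M 17.8 -15.2
h -50.9 10.0
rel tool 9.725833499012035 -0.1429176405605359
s9 [556.2 154.7] [561.2 126. ] hinge [489.7 125.8] [488.8 126.5]
rel tool 11.324181173800785 0.2534315028989571
```

Emit:
carry_out(
  deltas=[
    {"x": 0,"y": 0,"z": 0.015,"turn": 0,"claw": 0.03},
    {"x": 0,"y": 0,"z": 0.03,"turn": 0,"claw": 0.03},
    {"x": 0,"y": 0,"z": 0.045,"turn": 0,"claw": 0.03},
    {"x": 0,"y": 0,"z": 0.056,"turn": 0,"claw": 0.03},
    {"x": 0,"y": 0,"z": 0.063,"turn": 0,"claw": 0.03},
    {"x": 0,"y": 0,"z": 0.067,"turn": 0,"claw": 0.03},
    {"x": 0,"y": 0,"z": 0.067,"turn": 0,"claw": 0.03},
    {"x": 0,"y": 0,"z": 0.067,"turn": 0,"claw": 0.03},
  ],
)

```text
clock: 16.88
position: [483.2, 191.0, 10.7]
ee_rot: [-0.218, 0.976, -0.0, 0.0]
ft_force: [0.6, -0.2, -0.7]
opening: 35.8
finger_force: 18.9
```

Emit:
carry_out(
  deltas=[
    {"x": 0,"y": 0,"z": 0.004,"turn": 0,"claw": 0.03},
    {"x": 0,"y": 0,"z": 0.007,"turn": 0,"claw": 0.03},
    {"x": 0,"y": 0,"z": 0.007,"turn": 0,"claw": 0.03},
    {"x": 0,"y": 0,"z": 0.007,"turn": 0,"claw": 0.04},
    {"x": 0,"y": 0,"z": 0.007,"turn": 0,"claw": 0.055},
    {"x": 0,"y": 0,"z": 0.007,"turn": 0,"claw": 0.07},
    {"x": 0,"y": 0,"z": 0.007,"turn": 0,"claw": 0.07},
    {"x": 0,"y": 0,"z": -0.03,"turn": 0,"claw": 0.07},
    {"x": 0,"y": 0,"z": -0.07,"turn": 0,"claw": 0.07},
    {"x": 0,"y": 0,"z": -0.1,"turn": 0,"claw": 0.07},
  ],
)

```text
clock: 17.72
position: [483.0, 191.1, 112.4]
ee_rot: [-0.218, 0.976, -0.0, 0.0]
ft_force: [1.1, 0.9, -0.3]
opening: 70.3
finger_force: 0.0
```

Emit:
carry_out(
  deltas=[
    {"x": 0.04,"y": 0,"z": -0.03,"turn": 0,"claw": 0.083},
    {"x": 0.06,"y": 0,"z": -0.06,"turn": 0,"claw": 0.083},
    {"x": 0.06,"y": 0,"z": -0.06,"turn": 0,"claw": 0.083},
    {"x": 0.06,"y": 0,"z": -0.06,"turn": 0,"claw": 0.083},
  ],
)

```text
clock: 18.05
position: [429.7, 165.6, 173.3]
ee_rot: [-0.218, 0.976, -0.0, 0.003]
ft_force: [1.3, 0.5, 0.1]
opening: 82.9
finger_force: 0.0
```

```bash
python3 -c "
from h import *
go((484,118,100),115.2)
snap('wrist','w11');snap('side','s11')
orange('s11',13); orange('w11',20,100,420,200,384)
clampmask('w11',11,(160,120,360,300),8)" | grep -v '^or '
```

```text
delta mm [-28.5 -66.1  73.6] turn 0.0 now [429.7 165.6 173.3] yaw 115.2 open 82.9 f [1.3 0.5 0.1] 18.05 q6 -1.81
s11 [267.1 215.7] [266, 212, 3, 8, 13] [559.2 212.4  13. ]
w11 [243.6 284.6] [241, 274, 6, 21, 76] [554.5 208.4  20. ]
w11 [266.3 285.2] [264, 274, 6, 21, 77] [543.5 233.8  20. ]
w11 [406.4 349.7] [402, 348, 13, 4, 33] [553.2 445.   20. ]
120 [] []
128 [] []
136 [] []
144 [] []
152 [] []
160 [(236, 241), (272, 276)] [[[420, 137], [418, 142]], [[403, 173], [401, 177]]]
168 [(233, 243), (269, 279)] [[[430, 138], [425, 148]], [[413, 174], [408, 184]]]
176 [(233, 244), (268, 279)] [[[438, 142], [433, 153]], [[421, 177], [416, 188]]]
184 [(234, 244), (267, 278), (345, 359)] [[[446, 146], [441, 156]], [[430, 180], [425, 191]], [[392, 259], [386, 273]]]
192 [(234, 246), (266, 277), (346, 350)] [[[454, 150], [449, 162]], [[439, 183], [434, 194]], [[400, 265], [398, 269]]]
200 [(236, 248), (264, 275), (347, 351)] [[[462, 156], [456, 169]], [[448, 185], [443, 196]], [[408, 271], [406, 275]]]
208 [(239, 250), (262, 273), (349, 353)] [[[469, 163], [464, 175]], [[458, 187], [453, 199]]
[... 912 characters left out ...]
, 278), (335, 359)] [[[588, 109], [563, 162]], [[550, 190], [546, 198]], [[540, 211], [537, 218]], [[529, 234], [526, 242]], [[495, 306], [483, 333]]]
280 [(160, 208), (234, 242), (250, 259), (267, 276), (337, 359)] [[[599, 113], [573, 168]], [[560, 197], [555, 206]], [[551, 215], [546, 225]], [[542, 234], [537, 245]], [[504, 314], [493, 339]]]
288 [(160, 209), (250, 260), (269, 299), (341, 359)] [[[610, 117], [584, 173]], [[562, 220], [556, 232]], [[551, 242], [535, 276]], [[512, 324], [503, 345]]]
296 [(160, 210), (218, 247), (250, 256), (279, 283), (344, 359)] [[[622, 121], [594, 179]], [[590, 188], [574, 222]], [[572, 225], [569, 232]], [[556, 259], [554, 263]], [[521, 334], [513, 351]]]
```

Wrist pixels: the slate spans columns 250–259 between pads at 243 and 266, and the pads are about 28 mm apart. So B is placed and still open. Next I press the jaws.

```bash
python3 -c "
from h import *
go((547,220.3,130),124.2)"
```

```text
delta mm [-130.4   -0.8   40.2] turn -0.157 now [428.6 165.5 170.1] yaw 115.2 open 82.9 f [ 0.4  0.2 -0.8] 18.15 q6 -1.81
```

Emit:
carry_out(
  deltas=[
    {"x": -0.04,"y": 0,"z": 0.0,"turn": -0.08,"claw": 0.084},
    {"x": -0.08,"y": -0.001,"z": 0.0,"turn": -0.157,"claw": 0.084},
    {"x": -0.11,"y": -0.001,"z": 0.02,"turn": -0.157,"claw": 0.084},
    {"x": -0.13,"y": -0.001,"z": 0.04,"turn": -0.157,"claw": 0.084},
    {"x": -0.13,"y": -0.001,"z": 0.04,"turn": -0.157,"claw": 0.084},
    {"x": -0.13,"y": -0.001,"z": 0.04,"turn": -0.157,"claw": 0.084},
    {"x": -0.13,"y": -0.001,"z": 0.04,"turn": -0.157,"claw": 0.084},
  ],
)

```text
clock: 18.73
position: [545.5, 219.7, 128.4]
ee_rot: [-0.294, 0.956, 0.0, -0.002]
ft_force: [-0.5, 0.3, 0.4]
opening: 84.3
finger_force: 0.0
```

```bash
python3 -c "
from h import *
go((547,220.3,-2),124.2)"
```

```text
delta mm [ -2.   -0.5 130.4] turn 0.0 now [545.5 219.7 128.4] yaw 124.2 open 84.3 f [-0.5  0.3  0.4] 18.73 q6 -1.92
```

Emit:
carry_out(
  deltas=[
    {"x": -0.001,"y": 0,"z": 0.03,"turn": 0,"claw": 0.084},
    {"x": -0.001,"y": 0,"z": 0.06,"turn": 0,"claw": 0.084},
    {"x": -0.001,"y": 0,"z": 0.085,"turn": 0,"claw": 0.084},
    {"x": -0.001,"y": 0,"z": 0.1,"turn": 0,"claw": 0.084},
    {"x": -0.001,"y": 0,"z": 0.11,"turn": 0,"claw": 0.084},
    {"x": -0.001,"y": 0,"z": 0.115,"turn": 0,"claw": 0.084},
    {"x": -0.001,"y": 0,"z": 0.115,"turn": 0,"claw": 0.084},
  ],
)

```text
clock: 19.32
position: [547.1, 220.4, 15.4]
ee_rot: [-0.294, 0.956, -0.0, -0.0]
ft_force: [-1.1, 0.2, 0.1]
opening: 84.0
finger_force: 0.0
```

Emit:
carry_out(
  deltas=[
    {"x": 0,"y": 0,"z": 0.005,"turn": 0,"claw": 0.084},
    {"x": 0,"y": 0,"z": 0.01,"turn": 0,"claw": 0.084},
    {"x": 0,"y": 0,"z": 0.015,"turn": 0,"claw": 0.084},
    {"x": 0,"y": 0,"z": 0.017,"turn": 0,"claw": 0.084},
    {"x": 0,"y": 0,"z": 0.017,"turn": 0,"claw": 0.084},
    {"x": 0,"y": 0,"z": 0.017,"turn": 0,"claw": 0.078},
    {"x": 0,"y": 0,"z": 0.017,"turn": 0,"claw": 0.074},
  ],
)

```text
clock: 19.9
position: [547.6, 220.6, -1.5]
ee_rot: [-0.294, 0.956, -0.0, 0.0]
ft_force: [-1.6, -0.1, 0.7]
opening: 73.6
finger_force: 0.0
```

Emit:
carry_out(
  deltas=[
    {"x": 0,"y": 0,"z": 0,"turn": 0,"claw": 0.07},
    {"x": 0,"y": 0,"z": 0,"turn": 0,"claw": 0.067},
    {"x": 0,"y": 0,"z": 0,"turn": 0,"claw": 0.064},
    {"x": 0,"y": 0,"z": 0,"turn": 0,"claw": 0.061},
    {"x": 0,"y": 0,"z": 0,"turn": 0,"claw": 0.058},
    {"x": 0,"y": 0,"z": 0,"turn": 0,"claw": 0.056},
    {"x": 0,"y": 0,"z": 0,"turn": 0,"claw": 0.054},
    {"x": 0,"y": 0,"z": 0,"turn": 0,"claw": 0.052},
  ],
  force=20,
)

```text
clock: 20.57
position: [547.1, 222.9, -0.9]
ee_rot: [-0.294, 0.956, 0.002, 0.0]
ft_force: [-5.1, 12.5, 6.0]
opening: 52.7
finger_force: 19.6
```

Emit:
carry_out(
  deltas=[
    {"x": 0,"y": 0.002,"z": 0,"turn": 0,"claw": 0.05},
    {"x": 0,"y": 0.002,"z": 0,"turn": 0,"claw": 0.05},
    {"x": 0,"y": 0.002,"z": 0,"turn": 0,"claw": 0.05},
    {"x": 0,"y": 0.002,"z": 0,"turn": 0,"claw": 0.05},
  ],
)

```text
clock: 20.9
position: [546.9, 223.8, -0.7]
ee_rot: [-0.294, 0.956, 0.001, 0.001]
ft_force: [-1.3, 6.9, 5.2]
opening: 51.5
finger_force: 20.6
```

Emit:
carry_out(
  deltas=[
    {"x": 0,"y": 0,"z": 0,"turn": 0,"claw": 0.06},
    {"x": 0,"y": 0,"z": 0,"turn": 0,"claw": 0.07},
    {"x": 0,"y": 0,"z": 0,"turn": 0,"claw": 0.08},
    {"x": 0,"y": 0,"z": 0,"turn": 0,"claw": 0.08},
    {"x": 0,"y": 0,"z": -0.03,"turn": 0,"claw": 0.08},
    {"x": 0,"y": 0,"z": -0.07,"turn": 0,"claw": 0.08},
    {"x": 0,"y": 0,"z": -0.11,"turn": 0,"claw": 0.08},
    {"x": 0.03,"y": 0,"z": -0.15,"turn": 0,"claw": 0.08},
    {"x": 0.07,"y": 0,"z": -0.17,"turn": 0,"claw": 0.08},
    {"x": 0.11,"y": 0,"z": -0.17,"turn": 0,"claw": 0.08},
  ],
)

```text
clock: 21.73
position: [464.6, 164.8, 172.6]
ee_rot: [-0.294, 0.956, -0.001, 0.004]
ft_force: [1.3, 0.4, 0.5]
opening: 79.8
finger_force: 0.0
```

```bash
python3 -c "
from h import *
go((484,118,100),115.2)
snap('wrist','w12')
orange('w12',20,100,420,200,384)
clampmask('w12',11,(180,120,330,330),8)" | grep -v '^or '
```

```text
delta mm [ 10.8 -49.3  72.7] turn 0.158 now [464.6 164.8 172.6] yaw 124.2 open 79.8 f [1.3 0.4 0.5] 21.73 q6 -1.99
w12 [245.1 259.6] [242, 251, 8, 19, 74] [551.5 208.9  20. ]
w12 [262.2 262. ] [261, 253, 4, 19, 58] [542.6 227.6  20. ]
w12 [398.9 360.5] [391, 357, 16, 10, 92] [561.5 463.7  20. ]
120 [] []
128 [] []
136 [(253, 263)] [[[428, 136], [422, 145]]]
144 [(252, 263), (298, 309)] [[[435, 140], [429, 150]], [[407, 181], [401, 191]]]
152 [(251, 262), (295, 306)] [[[443, 144], [436, 154]], [[416, 183], [409, 193]]]
160 [(251, 262), (291, 304)] [[[450, 149], [443, 159]], [[426, 185], [418, 197]]]
168 [(251, 262), (287, 301)] [[[458, 154], [451, 164]], [[435, 187], [426, 199]]]
176 [(252, 263), (283, 297)] [[[464, 160], [458, 170]], [[445, 188], [436, 201]]]
184 [(254, 264), (278, 291)] [[[471, 167], [464, 176]], [[456, 189], [447, 201]]]
192 [(255, 265), (273, 286)] [[[478, 173], [472, 182]], [[466, 190], [458, 202]]]
200 [(253, 265), (270, 282)] [[[487, 176], [479, 188]], [[476, 193], [468, 204]]]
208 [(249, 262), (269, 280)] [[[498, 178], [489, 191]], [[485, 197], [478, 208]]]
21
[... 463 characters left out ...]
200]], [[539, 209], [534, 216]], [[526, 228], [520, 237]]]
256 [(180, 206), (237, 244), (251, 260), (266, 275)] [[[597, 143], [579, 170]], [[557, 201], [553, 208]], [[548, 215], [542, 224]], [[538, 230], [531, 239]]]
264 [(180, 205), (251, 257), (265, 270)] [[[606, 149], [589, 174]], [[557, 221], [553, 227]], [[547, 235], [544, 240]]]
272 [(180, 204), (250, 257)] [[[616, 155], [599, 179]], [[567, 226], [562, 233]]]
280 [(229, 256), (261, 282)] [[[591, 211], [572, 239]], [[569, 244], [554, 266]]]
288 [(251, 256)] [[[585, 240], [582, 245]]]
296 [(210, 214)] [[[625, 204], [622, 208]]]
304 [] []
312 [] []
320 [] []
328 [(204, 242), (267, 305)] [[[672, 223], [643, 265]], [[625, 292], [596, 334]]]
```

The jaw now measures about 0.17–0.2, but the first press was unbalanced: the net side force says the fixed side took most of it. I'll press once more, shifted and firmer, to seat both pads.

Emit:
carry_out(
  deltas=[
    {"x": -0.04,"y": 0.001,"z": 0.0,"turn": 0,"claw": 0.083},
    {"x": -0.08,"y": 0.001,"z": 0.0,"turn": 0,"claw": 0.083},
    {"x": -0.11,"y": 0.002,"z": 0.02,"turn": 0,"claw": 0.083},
    {"x": -0.11,"y": 0.002,"z": 0.05,"turn": 0,"claw": 0.083},
    {"x": -0.11,"y": 0.002,"z": 0.08,"turn": 0,"claw": 0.083},
    {"x": -0.11,"y": 0.002,"z": 0.11,"turn": 0,"claw": 0.083},
    {"x": -0.11,"y": 0.002,"z": 0.135,"turn": 0,"claw": 0.083},
    {"x": -0.11,"y": 0.002,"z": 0.155,"turn": 0,"claw": 0.083},
    {"x": -0.11,"y": 0.002,"z": 0.17,"turn": 0,"claw": 0.083},
    {"x": -0.11,"y": 0.002,"z": 0.17,"turn": 0,"claw": 0.083},
  ],
)

```text
clock: 22.62
position: [548.1, 226.9, -7.0]
ee_rot: [-0.294, 0.956, 0.0, -0.004]
ft_force: [-1.0, 0.3, -0.9]
opening: 82.9
finger_force: 0.0
```

Emit:
carry_out(
  deltas=[
    {"x": 0,"y": 0,"z": 0,"turn": 0,"claw": 0.07},
    {"x": 0,"y": 0,"z": 0,"turn": 0,"claw": 0.06},
    {"x": 0,"y": 0,"z": 0,"turn": 0,"claw": 0.055},
    {"x": 0,"y": 0,"z": 0,"turn": 0,"claw": 0.05},
    {"x": 0,"y": 0,"z": 0,"turn": 0,"claw": 0.046},
    {"x": 0,"y": 0,"z": 0,"turn": 0,"claw": 0.044},
    {"x": 0,"y": 0,"z": 0,"turn": 0,"claw": 0.044},
    {"x": 0,"y": 0,"z": 0,"turn": 0,"claw": 0.044},
    {"x": 0,"y": 0,"z": 0,"turn": 0,"claw": 0.044},
  ],
  force=40,
)

```text
clock: 23.37
position: [553.9, 227.7, -0.1]
ee_rot: [-0.295, 0.956, -0.001, 0.002]
ft_force: [1.8, -4.8, 5.9]
opening: 45.9
finger_force: 37.4
```

Emit:
carry_out(
  deltas=[
    {"x": 0,"y": 0,"z": 0,"turn": 0,"claw": 0.055},
    {"x": 0,"y": 0,"z": 0,"turn": 0,"claw": 0.068},
    {"x": 0,"y": 0,"z": 0,"turn": 0,"claw": 0.08},
    {"x": 0,"y": 0,"z": 0,"turn": 0,"claw": 0.08},
    {"x": 0,"y": 0,"z": -0.03,"turn": 0,"claw": 0.08},
    {"x": 0,"y": 0,"z": -0.07,"turn": 0,"claw": 0.08},
    {"x": 0,"y": 0,"z": -0.11,"turn": 0,"claw": 0.08},
    {"x": 0.03,"y": 0,"z": -0.15,"turn": 0,"claw": 0.08},
    {"x": 0.07,"y": 0,"z": -0.17,"turn": 0,"claw": 0.08},
    {"x": 0.11,"y": 0,"z": -0.17,"turn": 0,"claw": 0.08},
  ],
)

```text
clock: 24.2
position: [469.6, 171.3, 171.7]
ee_rot: [-0.295, 0.956, -0.0, 0.004]
ft_force: [0.2, -1.4, 1.7]
opening: 80.2
finger_force: 0.0
```

```bash
python3 -c "
from h import *
go((484,118,100),115.2)
snap('wrist','w13')
orange('w13',20,100,420,200,384)
clampmask('w13',11,(180,128,330,290),8)" | grep -v '^or '
```

```text
delta mm [ 18.7 -52.   71.7] turn 0.158 now [469.6 171.3 171.7] yaw 124.3 open 80.2 f [ 0.2 -1.4  1.7] 24.2 q6 -1.98
w13 [243.5 253.8] [241, 245, 8, 20, 74] [550.7 209.7  20. ]
w13 [259.8 256.2] [258, 247, 5, 20, 56] [542.5 227.3  20. ]
w13 [398.9 359.3] [392, 356, 14, 10, 81] [564.5 468.2  20. ]
128 [(245, 255)] [[[430, 131], [424, 140]]]
136 [(244, 255), (292, 302)] [[[438, 135], [431, 144]], [[409, 177], [403, 186]]]
144 [(244, 255), (289, 300)] [[[445, 139], [438, 149]], [[418, 179], [411, 189]]]
152 [(243, 255), (286, 298)] [[[453, 143], [445, 154]], [[426, 182], [419, 192]]]
160 [(244, 256), (282, 295)] [[[459, 149], [452, 160]], [[436, 183], [428, 195]]]
168 [(246, 257), (278, 291)] [[[466, 156], [459, 166]], [[446, 185], [438, 197]]]
176 [(248, 258), (274, 286)] [[[472, 163], [466, 172]], [[456, 186], [448, 197]]]
184 [(249, 259), (269, 282)] [[[479, 169], [472, 178]], [[466, 187], [458, 199]]]
192 [(249, 260), (266, 277)] [[[487, 174], [480, 184]], [[476, 190], [469, 200]]]
200 [(246, 258), (264, 276)] [[[496, 176], [489, 188]], [[485, 193], [477, 205]]]
208 [(242, 253), (26
[... 447 characters left out ...]
226], [518, 234]]]
248 [(180, 203), (234, 242), (248, 260), (265, 274)] [[[592, 145], [576, 168]], [[555, 198], [550, 206]], [[545, 212], [537, 224]], [[534, 229], [528, 238]]]
256 [(180, 202), (248, 255), (262, 269)] [[[601, 150], [586, 172]], [[554, 218], [550, 225]], [[545, 232], [540, 239]]]
264 [(180, 202), (213, 221), (223, 239), (244, 254), (263, 282)] [[[611, 156], [595, 178]], [[588, 189], [582, 197]], [[581, 199], [570, 215]], [[566, 220], [559, 230]], [[553, 240], [540, 259]]]
272 [(228, 254), (259, 278)] [[[587, 210], [569, 237]], [[565, 242], [552, 261]]]
280 [(225, 254), (258, 280)] [[[599, 213], [578, 243]], [[575, 247], [560, 270]]]
288 [(249, 254)] [[[591, 245], [588, 250]]]
```

```bash
python3 -c "
from rig import finish_job
print(finish_job())"
```

```text
the job is handed in; nothing more can be done
None
```

The job is handed in with the shut clamp flat in the blue tray and the open clamp pressed onto the slate's free end, both let go. The result is not known: the jaw on the work is estimated at 0.17–0.20 rad from the camera (limit 0.225), and my first lift partly closed those jaws, so I reopened them at the handles before placing it.

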